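# Cure glass capillary cassettes under the UV hood and file them in the drawer

## Task

Seat every capillary cassette lying on the cutting mat in a bay of the loose aluminium tray, slide the loaded tray by its handle through the mouth of the UV hood until it is fully home under the amber roof and leave it there for a second, then draw it back completely clear. After that lay all the cassettes flat, grip block up, in the open drawer and slide the drawer fully shut, leaving the tray out of the hood and the other things on the mat alone.

Things in the scene. Friction and masses are not known exactly. Their poses are not given: they have to be found in the camera images.
- cassette0: Capillary cassette (3 or 4 of the 5 are present, all alike): white plate 90 x 24 x 8 mm (x, y, z) with thin glass capillaries along it; centred on top a grey grip block 30 x 14 mm (x, y), 18 mm high: 26 mm high in all. 50 g. Origin: centre of the underside, z up. Same either way round. Grip the block, best across its 30 mm (along x): neighbours in the tray lie close by in y.
- cassette1: Capillary cassette (3 or 4 of the 5 are present, all alike): white plate 90 x 24 x 8 mm (x, y, z) with thin glass capillaries along it; centred on top a grey grip block 30 x 14 mm (x, y), 18 mm high: 26 mm high in all. 50 g. Origin: centre of the underside, z up. Same either way round. Grip the block, best across its 30 mm (along x): neighbours in the tray lie close by in y.
- cassette2: Capillary cassette (3 or 4 of the 5 are present, all alike): white plate 90 x 24 x 8 mm (x, y, z) with thin glass capillaries along it; centred on top a grey grip block 30 x 14 mm (x, y), 18 mm high: 26 mm high in all. 50 g. Origin: centre of the underside, z up. Same either way round. Grip the block, best across its 30 mm (along x): neighbours in the tray lie close by in y.
- cassette3: Capillary cassette (3 or 4 of the 5 are present, all alike): white plate 90 x 24 x 8 mm (x, y, z) with thin glass capillaries along it; centred on top a grey grip block 30 x 14 mm (x, y), 18 mm high: 26 mm high in all. 50 g. Origin: centre of the underside, z up. Same either way round. Grip the block, best across its 30 mm (along x): neighbours in the tray lie close by in y.
- cassette4: Capillary cassette (3 or 4 of the 5 are present, all alike): white plate 90 x 24 x 8 mm (x, y, z) with thin glass capillaries along it; centred on top a grey grip block 30 x 14 mm (x, y), 18 mm high: 26 mm high in all. 50 g. Origin: centre of the underside, z up. Same either way round. Grip the block, best across its 30 mm (along x): neighbours in the tray lie close by in y.
- tray: Loose aluminium tray, 106 x 140 mm (x, y), rim 14 mm high, floor 4 mm thick, 350 g. Three dividers (8 mm above the floor) make 4 bays 98 (x) by 30 mm (y), centred at y = -51, -17, 17, 51 mm; one cassette each, along x, 3 to 4 mm of play. A tongue 24 mm wide, 5 mm thick leaves the rim at -y and carries the handle. Origin: centre of the underside; y points away from the handle.
- tray_handle (a point): Centre of the top face of the tray's black handle block, at y = -135 mm, z = 45 mm in the tray's frame: 16 mm (x) by 30 mm (y), rising from z = 5 to 45 mm.
- hood: Fixed UV hood: see-through amber roof 142 x 158 mm (x, y), 48 to 53 mm above the mat, lamp box on it up to 71 mm, four corner posts on two 12 mm high guide rails along y; clear gap x = -59 to 59 mm. Open mouth at y = -78 mm, 12 mm high stop at y = 75 mm. Origin: centre, at mat height; y points inwards from the mouth. Tray home: both origins together, y axes alike, handle out of the mouth.
- cab: Fixed low white drawer cabinet standing on the mat, 220 x 200 mm (x, y), 80 mm high, one drawer with a grey front. Origin: centre of the underside. The drawer opens along the cabinet's -x.
- cab_drawer0 (a joint): How far the drawer is open (m): 0 shut, 0.15 at most; about 0.13 to 0.15 at the start.
- drawer_floor (a point): Centre of the top of the drawer's floor, 22 mm above the mat; moves with it, axes as the cabinet. Inside: x -87 to 87, y -79 to 79 mm; side and back walls 30 mm above the floor; front panel 15 mm thick, 194 mm wide, its inner face at about x = -90 mm, top 67 mm above the mat. The cabinet's top covers what lies at x beyond (joint value - 0.094 m).
- cab_drawer0_handle (a point): Middle of the steel bar handle of the drawer, about 100 mm long along y, 10 mm thick, 35 mm out from the front panel, 44 mm above the mat.
- stock_tube: Bystander: clear storage tube full of glass capillaries, 40 x 150 x 40 mm, lying on the mat. Origin centre of the underside.
- tube_cap: Bystander: its round white plastic cap, 42 mm across, 22 mm high, standing open on the mat.
- glue_jar: Bystander: small glue jar 40 mm across, 45 mm high.
- tweezers: Bystander: steel tweezers about 130 mm long, lying along y.

How it is judged:
On the way, in this order (a step that is already met when the one before it is completed fails the run):
1. Every cassette present is seated flat on the floor of a bay of the tray, the tray still clear of the hood (centres more than 155 mm apart) (x of cassette0 in the frame of tray between -0.01 and 0.01 m and y of cassette0 in the frame of tray between -0.059 and 0.059 m and z of cassette0 in the frame of tray between 0.001 and 0.008 m and angle between each of cassette0, cassette1, cassette2, cassette3, cassette4's own z axis and vertical below 0.15 rad and x of cassette1 in the frame of tray between -0.01 and 0.01 m and y of cassette1 in the frame of tray between -0.059 and 0.059 m and z of cassette1 in the frame of tray between 0.001 and 0.008 m and x of cassette2 in the frame of tray between -0.01 and 0.01 m and y of cassette2 in the frame of tray between -0.059 and 0.059 m and z of cassette2 in the frame of tray between 0.001 and 0.008 m and x of cassette3 in the frame of tray between -0.01 and 0.01 m and y of cassette3 in the frame of tray between -0.059 and 0.059 m and z of cassette3 in the frame of tray between 0.001 and 0.008 m and x of cassette4 in the frame of tray between -0.01 and 0.01 m and y of cassette4 in the frame of tray between -0.059 and 0.059 m and z of cassette4 in the frame of tray between 0.001 and 0.008 m and horizontal distance between tray and hood above 0.155 m), for 0.2 s.
2. Loaded tray fully home under the hood for 1 s: centre within 12 mm along and 8 mm across of the hood's, square to it within 0.1 rad, flat on the mat, every cassette still seated in its bay (x of cassette0 in the frame of tray between -0.01 and 0.01 m and y of cassette0 in the frame of tray between -0.059 and 0.059 m and z of cassette0 in the frame of tray between 0.001 and 0.008 m and angle between each of cassette0, cassette1, cassette2, cassette3, cassette4's own z axis and vertical below 0.15 rad and x of cassette1 in the frame of tray between -0.01 and 0.01 m and y of cassette1 in the frame of tray between -0.059 and 0.059 m and z of cassette1 in the frame of tray between 0.001 and 0.008 m and x of cassette2 in the frame of tray between -0.01 and 0.01 m and y of cassette2 in the frame of tray between -0.059 and 0.059 m and z of cassette2 in the frame of tray between 0.001 and 0.008 m and x of cassette3 in the frame of tray between -0.01 and 0.01 m and y of cassette3 in the frame of tray between -0.059 and 0.059 m and z of cassette3 in the frame of tray between 0.001 and 0.008 m and x of cassette4 in the frame of tray between -0.01 and 0.01 m and y of cassette4 in the frame of tray between -0.059 and 0.059 m and z of cassette4 in the frame of tray between 0.001 and 0.008 m and y of tray in the frame of hood between -0.012 and 0.012 m and x of tray in the frame of hood between -0.008 and 0.008 m and z of tray in the frame of hood between -0.003 and 0.006 m and angle between the y axis of tray and the y axis of hood, either way round below 0.1 rad and angle between tray's own z axis and vertical below 0.1 rad), for 1 s.
3. The tray is drawn back clear of the hood, their centres more than 155 mm apart (horizontal distance between tray and hood above 0.155 m), for 0.2 s.
At the end, for the whole second after the job is handed in: Every cassette present lies inside the drawer, flat on its floor (not on another one), grip block up, and the drawer is shut to within 5 mm; the tray lies flat on the mat with its centre more than 155 mm from the hood's centre; all at rest (x of cassette0 in the frame of drawer_floor between -0.08 and 0.08 m and y of cassette0 in the frame of drawer_floor between -0.075 and 0.075 m and z of cassette0 in the frame of drawer_floor between -0.003 and 0.005 m and angle between each of cassette0, cassette1, cassette2, cassette3, cassette4's own z axis and vertical below 0.15 rad and linear speed of each of cassette0, cassette1, cassette2, cassette3, cassette4, tray below 0.02 m/s and x of cassette1 in the frame of drawer_floor between -0.08 and 0.08 m and y of cassette1 in the frame of drawer_floor between -0.075 and 0.075 m and z of cassette1 in the frame of drawer_floor between -0.003 and 0.005 m and x of cassette2 in the frame of drawer_floor between -0.08 and 0.08 m and y of cassette2 in the frame of drawer_floor between -0.075 and 0.075 m and z of cassette2 in the frame of drawer_floor between -0.003 and 0.005 m and x of cassette3 in the frame of drawer_floor between -0.08 and 0.08 m and y of cassette3 in the frame of drawer_floor between -0.075 and 0.075 m and z of cassette3 in the frame of drawer_floor between -0.003 and 0.005 m and x of cassette4 in the frame of drawer_floor between -0.08 and 0.08 m and y of cassette4 in the frame of drawer_floor between -0.075 and 0.075 m and z of cassette4 in the frame of drawer_floor between -0.003 and 0.005 m and value of joint cab_drawer0 below 0.005 m and horizontal distance between tray and hood above 0.155 m and height (world z) of tray below 0.01 m and angle between tray's own z axis and vertical below 0.1 rad); the robot touches nothing.
It fails at once if A bystander (storage tube, its cap, glue jar, tweezers) is moved more than 30 mm (distance of any of stock_tube, tube_cap, glue_jar, tweezers from where it was at the start of the episode above 0.03 m).
It fails at once if The arm or gripper presses on the hood with more than 25 N (contact force between any of the arm, the fingers and hood above 25 N).
Of cassette0, cassette1, cassette2, cassette3, cassette4 only 3 to 4 are there at a start; the rules pass over those that are not, and their reading is None.
At some moment in a run one of cassette0, cassette1, cassette2, cassette3, cassette4, tray may be knocked a few centimetres aside while the robot is not near it.
Once in a run the grip may slacken for a moment while it holds something.
It also fails if it takes over 210 s, if anything falls off the work surface, if the arm or the gripper's body presses on something with over 40 N, if the wrist force passes 120 N, or if a joint passes its speed limit or range.

## Robot

A 6-joint arm with a two-finger parallel gripper is mounted at the origin on the work surface. World frame = base frame: x ahead of the robot, y to its left, z up, the work surface at z = 0. Lengths are in m, angles in rad, forces in N, time in s.
With the tool pointing down it reaches from about 0.35 to 0.85 m from the base axis. Payload 8.1 kg.
Tool frame: the origin (TCP) lies at the very end of the fingers, on their centre line; the grasp point (between the pads) lies arm.hold_point_z behind it (arm.hold_point_z is the distance from the TCP to the grasp point, in m); z points along the fingers, y is the line along which they close (so a half turn about z gives the same grasp; the last joint's range is limited). The gripper opens to 85 mm and grips with 20 to 120 N. Pads are 22 mm wide; open, the fingers measure 114 mm over their backs; the gripper's body (76 mm by 85 mm) begins 54 mm behind the grasp point. The pads swing forward as they close: fully open they stand 13 mm farther back than shut.
Start: joints at [-1.401, 0.13, 1.488, -0, 1.523, -0.085], TCP at [0.151, -0.581, 0.21] pointing down, gripper open.
Joint ranges: [-2.96, 2.96], [-0.89, 2.26], [0.02, 2.5], [-1.34, 4.48], [0, 2.73], [-2.66, 2.66]. Speed limits (rad/s): [2.39, 2.39, 2.79, 3.14, 3.14, 3.14].

## Interface

Orientations are given as a unit quaternion [w, x, y, z].
In Python, from plant import arm, grab_frame, boxes_of, silhouettes gives the robot as it stands.
- The arm moves only by the tool carry_out, never from a script. Its argument "moves" is a list that holds one entry, the list of rows, each a list of 7 numbers: the shift along the tool's x, y, z each as a share of 0.3 m, from -1 to 1, then the turn, a rotation vector about the tool's x, y, z each as a share of pi rad, from -1 to 1, then the opening, from 0 (shut) to 1 (fully open). A call has 1 to 8 rows; each row is the pose to reach, as a shift and turn from the pose commanded when the call began, along the tool's axes at that moment, turning the shorter way round; what a row does not reach only later rows make up. A row lasts 1/12 s, in which the tool goes at most 41.7 mm and 7.16 degrees, less where a joint would pass 70% of its speed; a pose out of reach is approached as far as the arm can. A call with a number of a shift or a turn outside -1 to 1 is refused whole. A call with a gripper value outside its range is refused whole. The fingers move at their own pace and stop on an object; "force" is the grip in N (left out, the last holds). Time passes only in rows, so rows that repeat a pose let the fingers close. It gives the time, the measured TCP pose, the force, the opening and the grip force at its end, in the units of the state.
- arm.state(): the state, without advancing time (a new reading comes with each control period).
- grab_frame(name): name is "side" or "top" or "wrist"; returns a dict with "color" (420x560x3 uint8, red, green, blue), "z_map" (420x560 float32, m along the optical axis (not along the pixel's ray), 0 where there is no reading), "mtx" (3x3 intrinsics, pixels), "rvec" (rotation vector, rad) and "tvec" (3), from world to camera coordinates, as OpenCV has them; the wrist camera has in their place "hand_eye" (4x4, takes a point from camera to tool coordinates, whose origin is the TCP and whose axes are the flange's). Camera axes: x right, y down, z forward; pixel columns grow to the right and rows downward; lengths in m; the calibration is good to about 2 mm. A picture is of the moment at which its call begins: read the wrist's pose just before it.
- arm.sign_off(): hands the job in; it is judged then, once.
Trained networks look in a picture, given as the dict that the camera call returned (one of the last four; its "shot" number tells which), for a name from the list of things; names that differ only in an ending like _2 or _b are one class to them, and where a whole thing is asked for, a point or a joint stands for the part that bears it (a point fixed in the world has none). Each returns a list of dicts, best first, with "score" (0 to 1); they miss things now and then, are a little off and sometimes report something else, mostly with a low value. They report only what shows in the picture. A call takes as long as a camera call.
- boxes_of(picture, query): "box" ([left, top, right, bottom] in pixels, round what is visible of it).
- silhouettes(picture, query): "mask" (420x560 bool, what is visible of it) and "box" ([left, top, right, bottom] in pixels, round what is visible of it).
The state is a dict: "clock": time; "qpos": joint angles; "qvel": joint speeds; "joint_torque": joint torques, N m; "eef_pos": TCP position; "tcp_rot": TCP orientation; "contact_force": force on the tool from outside, world axes, zero at the start; "torque": the same for the moment, N m; "grip_width": finger opening in m; "grasp_force": force on a finger pad.
Only numpy, scipy, OpenCV 4.12 (cv2) and the standard library are available. Lean on these libraries where they do the work, as an engineer would, in place of code of your own. Each camera call takes 0.05 s, during which the arm holds its last target. There are 200 camera calls.

## Working session

There is one attempt and no reset: what is moved stays moved. The work goes in short steps, Python scripts to look and compute and a tool call to move; the robot and the scene stay as the last step left them, time stands still between calls to the robot, and variables do not carry over. Pictures are saved under pics/ and viewed, at most 14 in all, crops included, and the job is handed in when it is done.

Besides the shell and the picture viewer there is one more tool, called as name(argument=value, ...), one argument or row to a line, values as JSON. carry_out: Moves the arm, as the interface text tells. Shift numbers are shares of 0.3 m and turn numbers shares of pi rad, none past 1 either way. Its arguments: {"type":"object","properties":{"moves":{"type":"array"},"force":{"type":"number"}},"required":["moves"]}

```bash
mkdir -p pics; ls; python3 - <<'E'
from plant import arm, grab_frame
import cv2,numpy as np
print(arm.state(), arm.hold_point_z)
for n in ("top","side"):
    f=grab_frame(n); cv2.imwrite(f"pics/{n}0.png",f["color"][:,:,::-1])
    R=cv2.Rodrigues(f["rvec"])[0]; print(n,f["mtx"].tolist(),(-R.T@np.array(f["tvec"]).ravel()), R.tolist())
E
```

```text
pics
{'clock': 0.0, 'qpos': array([-1.40141129e+00,  1.31167322e-01,  1.48927555e+00, -2.03206356e-05,
        1.52299116e+00, -8.53780034e-02]), 'qvel': array([ 0.0014521 , -0.00095635,  0.00292458,  0.00029568, -0.00088299,
       -0.00202145]), 'joint_torque': array([ 2.04078016e-03, -5.69387484e+01, -5.00555098e+01,  3.49155005e-05,
        1.44855177e-02, -2.43737702e-05]), 'eef_pos': array([ 0.15113739, -0.58004774,  0.20854283]), 'tcp_rot': array([-9.19449453e-04,  9.91897455e-01,  1.27037753e-01, -4.88000566e-05]), 'contact_force': array([-0.41549679, -0.5129437 ,  0.39749284]), 'torque': array([-0.00834653, -0.0153755 , -0.03035098]), 'grasp_force': 0.0, 'grip_width': 0.08531374914497476} 0.0187
top [[431.5158616642183, 0.0, 281.6781279483421], [0.0, 431.5158616642183, 208.9132278657189], [0.0, 0.0, 1.0]] [0.42577622 0.01673254 1.10335082] [[0.013310272090170217, -0.999856969860116, -0.010434389250588233], [-0.9918899446358677, -0.0118836264090596, -0.1265429458864664], [0.12640084804755422, 0.012034086816915618, -0.9919062487792595]]
side [[517.8308308857137, 0.0, 281.37324638459637], [0.0, 517.8308308857137, 205.35250086511988], [0.0, 0.0, 1.0]] [0.19620339 0.84221391 0.93328925] [[-0.9105244780234271, -0.41295282311695725, 0.0203750042920407], [-0.2985188237772496, 0.6225133070810492, -0.7234387979350168], [0.28606238265597433, -0.6647910561873931, -0.6900877950249789]]
```

View pics/top0.png

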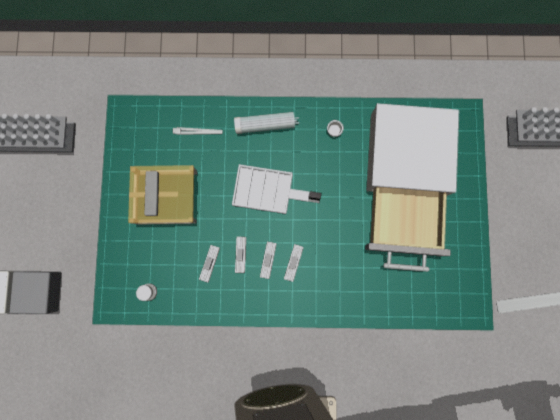

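View pics/side0.png

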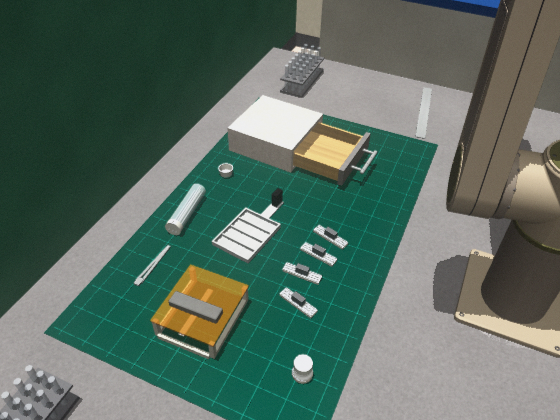

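The top view shows four cassettes at about (209,263), (240,254), (268,260) and (293,263), with the tray at (263,190) and its handle at (315,196). The hood is at (163,195) with its mouth to the right. The open drawer is at (408,218), and the side view agrees.

```bash
cat > h.py <<'E'
import numpy as np, cv2
from plant import arm, grab_frame, boxes_of, silhouettes
from scipy.spatial.transform import Rotation as Ro
def q2R(q): return Ro.from_quat([q[1],q[2],q[3],q[0]]).as_matrix()
def cam(n):
    """picture with its camera->world pose"""
    s=arm.state(); f=grab_frame(n)
    if n=="wrist":
        T=np.eye(4); T[:3,:3]=q2R(s["tcp_rot"]); T[:3,3]=s["eef_pos"]; W=T@np.array(f["hand_eye"])
    else:
        R=cv2.Rodrigues(np.array(f["rvec"]))[0]; W=np.eye(4); W[:3,:3]=R.T; W[:3,3]=-R.T@np.array(f["tvec"]).ravel()
    f["W"]=W; return f
def cloud(f):
    K=f["mtx"]; z=f["z_map"]; v,u=np.mgrid[:z.shape[0],:z.shape[1]]
    P=np.stack([(u-K[0,2])/K[0,0]*z,(v-K[1,2])/K[1,1]*z,z],-1)
    P=P@f["W"][:3,:3].T+f["W"][:3,3]; P[z<=0]=np.nan; return P
def rect(p):
    """min area rect of xy points: centre, long, short, yaw of long axis in (-90,90]"""
    (c,(a,b),t)=cv2.minAreaRect((p[:,:2]*1000).astype(np.float32))
    if a<b: a,b,t=b,a,t+90
    t=(t+90)%180-90
    return np.round(np.array([c[0]/1000,c[1]/1000,a/1000,b/1000,t]),4).tolist()
def inst(f,name,lo=.3):
    P=cloud(f); out=[]
    for d in silhouettes(f,name):
        if d["score"]<lo: continue
        p=P[d["mask"]]; p=p[~np.isnan(p[:,0])]
        out.append((d["score"],d["box"],p))
    return out
def save(f,n): cv2.imwrite(f"pics/{n}.png",f["color"][:,:,::-1])
def st():
    s=arm.state(); R=q2R(s["tcp_rot"]); print("t",round(s["clock"],2),"tcp",s["eef_pos"].round(4),"y-yaw",round(float(np.degrees(np.arctan2(R[1,1],R[0,1]))),2),"zaxis",R[:,2].round(3),"w",round(s["grip_width"],4),"gf",round(s["grasp_force"],1),"F",s["contact_force"].round(1), "q6",s["qpos"].round(3)); return s
E
python3 - <<'E'
from h import *
for n in ("top","side"):
    f=cam(n); P=cloud(f); m=P[300:315,180:230] if n=="top" else P[330:360,350:380]
    print(n,"mat z",np.nanmedian(P[200:206,330:350,2]) if n=="top" else "")
    for k in ["cassette0","tray","hood","cab","drawer_floor","cab_drawer0_handle","tube_cap","glue_jar","tweezers","stock_tube"]:
        for s,b,p in inst(f,k):
            if len(p)<5: continue
            print(n,k,round(s,2),np.round(b).tolist(),"med",np.median(p,0).round(3),"z",np.percentile(p[:,2],[2,98]).round(3),rect(p))
E
```

```text
top mat z -0.0007838870433469758
top cassette0 0.92 [282.0, 245.0, 303.0, 282.0] med [ 0.431 -0.     0.009] z [0.005 0.028] [0.4312, -0.0006, 0.089, 0.0231, -15.7148]
top cassette0 0.9 [261.0, 242.0, 276.0, 276.0] med [0.437 0.065 0.01 ] z [0.005 0.028] [0.4368, 0.0641, 0.0889, 0.024, -10.2505]
top cassette0 0.71 [200.0, 250.0, 218.0, 281.0] med [0.428 0.21  0.01 ] z [0.003 0.028] [0.4272, 0.2117, 0.0892, 0.0269, -14.3032]
top cassette0 0.58 [235.0, 236.0, 244.0, 273.0] med [0.451 0.133 0.01 ] z [0.001 0.028] [0.4508, 0.1349, 0.0883, 0.0268, 0.532]
top tray 0.86 [235.0, 166.0, 320.0, 214.0] med [0.613 0.072 0.004] z [-0.     0.043] [0.613, 0.0422, 0.2203, 0.1069, 82.3221]
top hood 0.68 [128.0, 166.0, 197.0, 224.0] med [0.593 0.328 0.053] z [0.036 0.073] [0.5954, 0.3296, 0.159, 0.1431, -88.7631]
top hood 0.34 [235.0, 237.0, 243.0, 273.0] med [0.451 0.133 0.01 ] z [0.004 0.028] [0.4506, 0.1337, 0.0883, 0.0243, -0.912]
top cab 0.68 [364.0, 101.0, 458.0, 269.0] med [ 0.639 -0.286  0.076] z [0.017 0.082] [0.6321, -0.3038, 0.4323, 0.2343, -3.7038]
top cab 0.51 [234.0, 237.0, 244.0, 271.0] 
[... 2447 characters left out ...]
[0.3574, 0.3589, 0.055, 0.0395, -18.8051]
side glue_jar 0.6 [134.0, 248.0, 170.0, 286.0] med [0.767 0.274 0.004] z [-0.001  0.009] [0.7712, 0.2563, 0.1296, 0.0232, -88.2626]
side tweezers 0.76 [138.0, 249.0, 169.0, 286.0] med [0.767 0.264 0.004] z [-0.     0.009] [0.7686, 0.2552, 0.1277, 0.0186, -87.5942]
side tweezers 0.64 [299.0, 240.0, 339.0, 268.0] med [0.43  0.067 0.01 ] z [0.    0.029] [0.435, 0.0596, 0.0947, 0.0353, -12.408]
side stock_tube 0.74 [164.0, 184.0, 208.0, 236.0] med [0.779 0.095 0.035] z [0.001 0.043] [0.7941, 0.0795, 0.1583, 0.0582, -82.8366]
side stock_tube 0.41 [133.0, 251.0, 166.0, 287.0] med [0.768 0.267 0.005] z [0.    0.009] [0.7661, 0.2604, 0.1169, 0.0172, 88.9974]
```

```bash
cat >> h.py <<'E'
def Rdown(yaw):
    """tool z down, tool y at yaw (deg) in world"""
    a=np.radians(yaw); y=np.array([np.cos(a),np.sin(a),0]); z=np.array([0,0,-1.]); return np.stack([np.cross(y,z),y,z],1)
def plan(wps,p=None,R=None):
    """wps: (x,y,z,yaw,label): prints row numbers for successive calls"""
    if p is None: s=st(); p=s["eef_pos"]; R=q2R(s["tcp_rot"])
    for x,y,z,yaw,*l in wps:
        t=np.array([x,y,z]); Rt=Rdown(yaw); d=R.T@(t-p); r=Ro.from_matrix(R.T@Rt).as_rotvec()
        n=max(np.linalg.norm(d)/.0417,np.degrees(np.linalg.norm(r))/7.16)
        print(*l,(d/.3).round(4).tolist(),(r/np.pi).round(4).tolist(),"rows>=%.1f"%n); p,R=t,Rt
E
python3 - <<'E'
from h import *
plan([(.30,-.38,.32,-53),(.42,-.16,.38,-30),(.47,.08,.38,-8)])
E
```

```text
t 1.2 tcp [ 0.1513 -0.5806  0.2096] y-yaw -75.4 zaxis [-0.  0. -1.] w 0.0857 gf 0.0 F [-0.4  1.2 -0.1] q6 [-1.401  0.13   1.488 -0.     1.523 -0.085]
[0.6484, -0.5222, -0.368] [-0.0, -0.0, -0.1244] rows>=6.5
[0.7608, -0.3449, -0.2] [0.0, 0.0, -0.1278] rows>=6.2
[0.7762, -0.2557, 0.0] [0.0, 0.0, -0.1222] rows>=5.9
```

carry_out(
  moves=[
    [[0.648, -0.522, -0.368, 0, 0, -0.124, 1], [0.648, -0.522, -0.368, 0, 0, -0.124, 1], [0.648, -0.522, -0.368, 0, 0, -0.124, 1], [0.648, -0.522, -0.368, 0, 0, -0.124, 1], [0.648, -0.522, -0.368, 0, 0, -0.124, 1], [0.648, -0.522, -0.368, 0, 0, -0.124, 1], [0.648, -0.522, -0.368, 0, 0, -0.124, 1]],
  ],
)

```text
clock: 1.78
eef_pos: [0.302, -0.3777, 0.3227]
tcp_rot: [0.001, 0.948, 0.317, 0.001]
contact_force: [0.0, -0.1, 1.1]
grip_width: 0.0854
grasp_force: 0.0
```

carry_out(
  moves=[
    [[0.761, -0.345, -0.2, 0, 0, -0.128, 1], [0.761, -0.345, -0.2, 0, 0, -0.128, 1], [0.761, -0.345, -0.2, 0, 0, -0.128, 1], [0.761, -0.345, -0.2, 0, 0, -0.128, 1], [0.761, -0.345, -0.2, 0, 0, -0.128, 1], [0.761, -0.345, -0.2, 0, 0, -0.128, 1], [0.761, -0.345, -0.2, 0, 0, -0.128, 1]],
  ],
)

```text
clock: 2.37
eef_pos: [0.4226, -0.1555, 0.3823]
tcp_rot: [0.001, 0.865, 0.502, 0.002]
contact_force: [-0.1, -0.1, 0.8]
grip_width: 0.0855
grasp_force: 0.0
```

carry_out(
  moves=[
    [[0.776, -0.256, 0, 0, 0, -0.122, 1], [0.776, -0.256, 0, 0, 0, -0.122, 1], [0.776, -0.256, 0, 0, 0, -0.122, 1], [0.776, -0.256, 0, 0, 0, -0.122, 1], [0.776, -0.256, 0, 0, 0, -0.122, 1], [0.776, -0.256, 0, 0, 0, -0.122, 1], [0.776, -0.256, 0, 0, 0, -0.122, 1], [0.776, -0.256, 0, 0, 0, -0.122, 1]],
  ],
)

```text
clock: 3.03
eef_pos: [0.4702, 0.0814, 0.3797]
tcp_rot: [-0.0, 0.754, 0.657, -0.0]
contact_force: [-0.4, 0.1, 0.6]
grip_width: 0.0856
grasp_force: 0.0
```

```bash
python3 - <<'E'
from h import *
st(); f=cam("wrist"); save(f,"w1"); P=cloud(f); print(f["hand_eye"],f["mtx"][0][0])
for k in ["cassette0","tray"]:
    for s,b,p in inst(f,k):
        print(k,round(s,2),np.round(b).tolist(),"med",np.median(p,0).round(3),"z",np.percentile(p[:,2],[2,98]).round(3),rect(p))
E
```

```text
t 3.03 tcp [0.4702 0.0814 0.3797] y-yaw -7.85 zaxis [-0.001 -0.    -1.   ] w 0.0856 gf 0.0 F [-0.4  0.1  0.6] q6 [ 0.064 -0.205  1.509 -0.     1.839  0.201]
[[-1.50137859e-04 -9.46087554e-01 -3.23910972e-01  8.29788138e-02]
 [ 9.99999651e-01 -4.08137361e-04  7.28582516e-04  1.61440172e-04]
 [-8.21503020e-04 -3.23910749e-01  9.46087285e-01 -1.63787246e-01]
 [ 0.00000000e+00  0.00000000e+00  0.00000000e+00  1.00000000e+00]] 290.11992329302706
cassette0 0.97 [233.0, 162.0, 286.0, 180.0] med [0.437 0.063 0.009] z [0.    0.027] [0.4358, 0.0594, 0.0934, 0.0277, -10.5389]
cassette0 0.92 [211.0, 76.0, 264.0, 97.0] med [0.427 0.208 0.009] z [0.    0.027] [0.4256, 0.2094, 0.0912, 0.0265, -15.7983]
cassette0 0.74 [235.0, 194.0, 285.0, 216.0] med [ 0.431 -0.     0.009] z [0.001 0.027] [0.4305, -0.0027, 0.0907, 0.0243, -17.4634]
cassette0 0.67 [236.0, 124.0, 287.0, 143.0] med [0.45  0.131 0.009] z [0.001 0.027] [0.4492, 0.1298, 0.091, 0.0266, -1.2827]
tray 0.97 [322.0, 109.0, 391.0, 231.0] med [0.614 0.073 0.004] z [0.002 0.044] [0.6139, 0.0315, 0.2372, 0.1117, 83.4359]
```

View pics/w1.png

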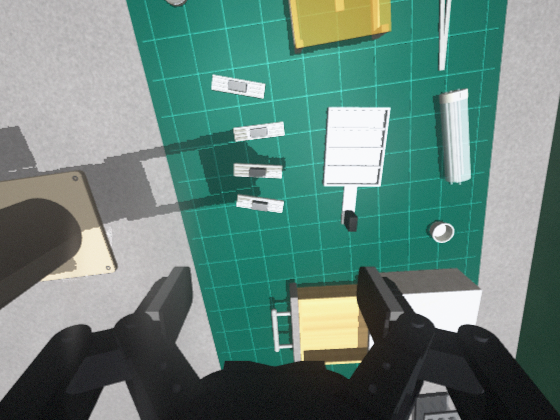

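The wrist view shows all four cassettes at x≈211–287, the tray at (357,147) with its handle at (350,222), the hood top centre and the drawer bottom right. It matches the top view, so I'll refine the poses.

```bash
cat >> h.py <<'E'
def zf(p,a,b): return p[(p[:,2]>a)&(p[:,2]<b)]
def cass(f,lo=.3,z0=0.):
    """cassette: block-top median, plate rect at height band above z0"""
    out=[]
    for s,b,p in inst(f,"cassette0",lo):
        pl=zf(p,z0+.005,z0+.013); bl=zf(p,z0+.021,z0+.033)
        if len(bl)<4 or len(pl)<10: continue
        out.append((rect(zf(p,z0+.005,z0+.033)),bl.mean(0).round(4).tolist(),len(bl),round(s,2)))
    return sorted(out,key=lambda o:o[0][1])
def trayfit(f):
    P=cloud(f)
    for s,b,p in inst(f,"tray",.5)[:1]:
        r=zf(p,.009,.02); h=zf(p,.038,.052)
        # keep rim near body: drop handle side points
        c0=np.median(p[:,:2],0); r=r[np.linalg.norm(r[:,:2]-c0,axis=1)<.1]
        return rect(r),h.mean(0).round(4).tolist(),len(h)
E
python3 - <<'E'
from h import *
for n in ("top","wrist"):
    f=cam(n); print(n,"tray",trayfit(f))
    for c in cass(f): print(c)
f=cam("top")
P=cloud(f)
for s,b,p in inst(f,"hood",.5)[:1]: print("hood roof",rect(zf(p,.045,.06)),np.median(zf(p,.045,.06),0)); 
for s,b,p in inst(f,"cab",.5)[:1]:
    print("cab top",rect(zf(p,.076,.086)))
for s,b,p in inst(f,"drawer_floor",.5)[:1]:
    fl=zf(p,.016,.027); print("floor",rect(fl),np.percentile(fl[:,0],[2,98]),np.percentile(fl[:,1],[2,98]));print("front top",rect(zf(p,.061,.072)));h=zf(p,.036,.05);h=h[h[:,0]<.415];print("bar",rect(h),h.mean(0))
E
```

```text
top tray ([0.5952, -0.04, 0.0416, 0.0051, 79.5592], [0.5985, -0.0508, 0.0444], 73)
([0.4459, -0.0099, 0.056, 0.0207, -6.4125], [0.4352, -0.0041, 0.0255], 34, 0.76)
([0.4125, 0.0748, 0.0398, 0.0152, 0.2487], [0.4281, 0.0708, 0.0257], 7, 0.65)
([0.4047, 0.2187, 0.0437, 0.0247, -14.7197], [0.418, 0.2137, 0.0257], 30, 0.7)
wrist tray ([0.6182, 0.0783, 0.14, 0.1065, 81.8008], [0.5981, -0.0533, 0.0441], 146)
([0.431, -0.0035, 0.0899, 0.0241, -15.7269], [0.4313, -0.0029, 0.0253], 120, 0.64)
([0.4374, 0.0607, 0.0884, 0.0242, -10.9126], [0.4372, 0.0611, 0.0253], 137, 0.84)
([0.4499, 0.1309, 0.0891, 0.0238, -1.0726], [0.4499, 0.131, 0.0254], 145, 0.66)
([0.4263, 0.2093, 0.0897, 0.024, -17.1001], [0.4264, 0.209, 0.0255], 170, 0.77)
cab top [0.7132, -0.2936, 0.206, 0.2012, -4.1417]
floor [0.5401, -0.2748, 0.181, 0.1625, 85.7988] [0.48373626 0.6176996 ] [-0.36005614 -0.20980023]
front top [0.5353, -0.2791, 0.1906, 0.1535, 85.9824]
bar [0.0, 0.0, 0.0, 0.0, 0.0] [nan nan nan]<stdin>:11: RuntimeWarning: Mean of empty slice.
  ret = um.true_divide(
```

```bash
python3 - <<'E'
from h import *
plan([(.431,-.0033,.06,-15.7,"above"),(.431,-.0033,.010,-15.7,"down")])
E
```

```text
t 3.68 tcp [0.4703 0.0795 0.38  ] y-yaw -8.1 zaxis [ 0.  0. -1.] w 0.0856 gf 0.0 F [-0.2  0.1  1. ] q6 [ 0.06  -0.207  1.509  0.     1.839  0.201]
above [-0.2919, -0.091, 1.0668] [0.0, -0.0, 0.0422] rows>=8.0
down [0.0, 0.0, 0.1667] [0.0, 0.0, 0.0] rows>=1.2
```

carry_out(
  moves=[
    [[-0.292, -0.091, 0.9, 0, 0, 0.0422, 0.7], [-0.292, -0.091, 0.9, 0, 0, 0.0422, 0.7], [-0.292, -0.091, 0.9, 0, 0, 0.0422, 0.7], [-0.292, -0.091, 0.9, 0, 0, 0.0422, 0.7], [-0.292, -0.091, 0.9, 0, 0, 0.0422, 0.7], [-0.292, -0.091, 0.9, 0, 0, 0.0422, 0.7], [-0.292, -0.091, 0.9, 0, 0, 0.0422, 0.7], [-0.292, -0.091, 0.9, 0, 0, 0.0422, 0.7]],
  ],
  force=40,
)

```text
clock: 4.35
eef_pos: [0.4248, -0.0037, 0.1024]
tcp_rot: [-0.004, 0.797, 0.604, -0.005]
contact_force: [-1.5, 0.1, -1.6]
grip_width: 0.06
grasp_force: 0.0
```

carry_out(
  moves=[
    [[0, 0, 0.12, 0, 0, 0, 0.7], [0, 0, 0.22, 0, 0, 0, 0.7], [0, 0, 0.3, 0, 0, 0, 0.7], [0, 0, 0.333, 0, 0, 0, 0.7], [0, 0, 0.333, 0, 0, 0, 0.2], [0, 0, 0.333, 0, 0, 0, 0.2], [0, 0, 0.333, 0, 0, 0, 0.2], [0, 0, 0.333, 0, 0, 0, 0.2]],
  ],
)

```text
clock: 5.02
eef_pos: [0.433, -0.0032, 0.0124]
tcp_rot: [0.001, 0.797, 0.604, 0.001]
contact_force: [-0.0, 0.6, 0.4]
grip_width: 0.017
grasp_force: 0.0
```

carry_out(
  moves=[
    [[0, 0, 0, 0, 0, 0, 0.2], [0, 0, 0, 0, 0, 0, 0.2], [0, 0, -0.03, 0, 0, 0, 0.2], [0, 0, -0.08, 0, 0, 0, 0.2], [0, 0, -0.11, 0, 0, 0, 0.2], [0, 0, -0.11, 0, 0, 0, 0.2]],
  ],
)

```text
clock: 5.52
eef_pos: [0.4331, -0.0034, 0.046]
tcp_rot: [0.002, 0.797, 0.604, 0.002]
contact_force: [0.7, 0.1, -0.6]
grip_width: 0.0171
grasp_force: 0.0
```

```bash
python3 - <<'E'
from h import *
f=cam("side"); save(f,"s1")
plan([(.6109,.0278,.045,-8.2,"bay"),(.6109,.0278,.016,-8.2,"down"),(.437,.061,.11,-10.9,"next")])
E
```

```text
t 5.57 tcp [ 0.4325 -0.0033  0.0448] y-yaw -15.68 zaxis [ 0.003 -0.    -1.   ] w 0.0173 gf 0.0 F [ 0.6  0.9 -0.1] q6 [-0.126 -0.19   2.114  0.     1.214  0.147]
bay [0.2605, 0.5445, 0.0013] [0.0011, -0.0001, -0.0415] rows>=4.3
down [0.0, 0.0, 0.0967] [0.0, 0.0, 0.0] rows>=0.7
next [0.0269, -0.5895, -0.3133] [0.0, 0.0, 0.015] rows>=4.8
```

View pics/s1.png

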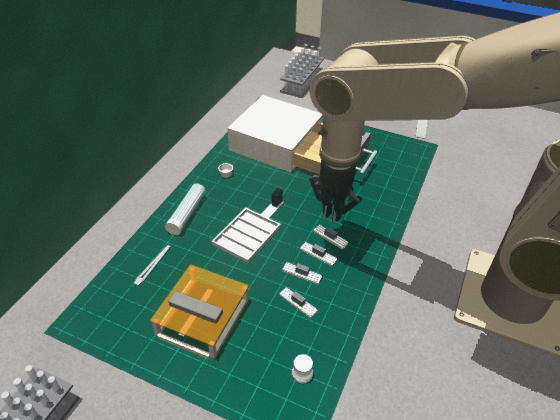

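The side view shows the gripper at (337,210), closed empty to 17 mm, with cassette 0 still on the mat at (331,237). I need to find out why it missed.

```bash
python3 - <<'E'
from h import *
s=st(); f=cam("wrist"); save(f,"w2"); P=cloud(f)
for n,g in (("wrist",f),("side",cam("side"))):
    for c in cass(g): print(n,c)
R=q2R(s["tcp_rot"])
# finger points in tool coords
T=(P-s["eef_pos"])@R; m=(np.abs(T[...,0])<.03)&(np.abs(T[...,1])<.05)&(T[...,2]>-.06)&(T[...,2]<.02)
q=T[m]; print(len(q),np.nanpercentile(q,[0,5,50,95,100],axis=0).round(4))
E
```

```text
t 5.57 tcp [ 0.4325 -0.0033  0.0448] y-yaw -15.68 zaxis [ 0.003 -0.    -1.   ] w 0.0173 gf 0.0 F [ 0.6  0.9 -0.1] q6 [-0.126 -0.19   2.114  0.     1.214  0.147]
wrist ([0.4305, -0.0029, 0.0899, 0.0241, -16.487], [0.4305, -0.0022, 0.0252], 875, 0.72)
wrist ([0.4363, 0.061, 0.0899, 0.0242, -10.6129], [0.4365, 0.0613, 0.0254], 1112, 0.66)
wrist ([0.4491, 0.1303, 0.09, 0.0242, -1.7446], [0.448, 0.1297, 0.0253], 1513, 0.61)
side ([0.4274, -0.0014, 0.0921, 0.0266, -16.6378], [0.4267, -0.0005, 0.0261], 71, 0.79)
side ([0.4335, 0.0632, 0.0899, 0.0268, -9.6557], [0.4327, 0.0648, 0.0253], 59, 0.57)
side ([0.4462, 0.1331, 0.0909, 0.0256, -0.5492], [0.4459, 0.1346, 0.0258], 73, 0.79)
side ([0.423, 0.211, 0.0896, 0.0269, -17.1403], [0.4226, 0.2121, 0.0258], 90, 0.72)
3264 [[-0.0118 -0.0218 -0.06  ]
 [-0.0068 -0.0188 -0.0587]
 [ 0.0063 -0.0025 -0.0414]
 [ 0.0107  0.0197  0.0196]
 [ 0.0113  0.0227  0.02  ]]
```

View pics/w2.png

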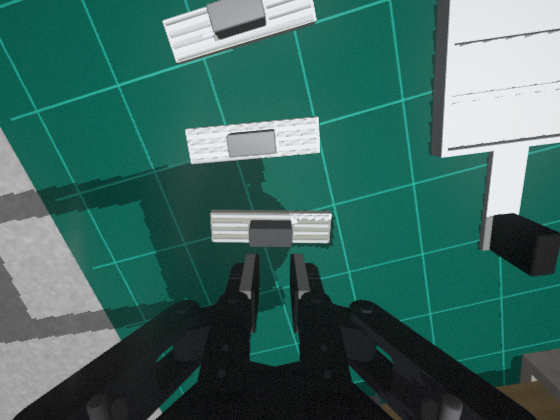

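```bash
python3 - <<'E'
from h import *
s=arm.state(); R=q2R(s["tcp_rot"])
for n in("wrist","side","top"):
    P=cloud(cam(n)); T=(P-s["eef_pos"])@R
    for sg in(-1,1):
        m=(np.abs(T[...,0])<.025)&(sg*T[...,1]>.003)&(sg*T[...,1]<.05)&(T[...,2]>-.08)&(T[...,2]<.0155)
        q=T[m]; print(n,sg,len(q)); 
        if len(q): print(np.histogram(q[:,2],bins=np.arange(-.06,.017,.004))[0], q[q[:,2]>-.03].mean(0).round(4) if (q[:,2]>-.03).any() else "")
E
```

```text
wrist -1 5082
[284 126 159 161 134 130 116 100  61  17   0   0   0   0   0   0   0   0
   1] [ 0.0056 -0.0116 -0.0262]
wrist 1 5068
[283 124 161 151 140 126 123  96  65  17   0   0   0   0   0   0   0   0
   2] [ 0.0056  0.0126 -0.0259]
side -1 179
[ 7  7  9 16  7 12 11  5  3  3  0  0  0  0  0  0  0  1 11] [ 0.0047 -0.0139 -0.003 ]
side 1 203
[16 10 11 14  7  9  8 13  8  2  0  0  0  0  0  0  0  0  6] [ 0.0008  0.0084 -0.0156]
top -1 0
top 1 0
```

The fingertips really end about 22 mm behind the reported TCP, and both the wrist and side depth maps agree. So the fingers closed above the block. I'll go about 22 mm deeper.

```bash
python3 - <<'E'
from h import *
plan([(.4305,-.0026,-.010,-16.1,"down")])
E
```

```text
t 5.92 tcp [ 0.4304 -0.0031  0.0425] y-yaw -15.68 zaxis [-0.001  0.    -1.   ] w 0.0166 gf 0.0 F [0.3 0.1 0.9] q6 [-0.126 -0.187  2.117 -0.     1.214  0.147]
down [0.0016, -0.0, 0.1749] [-0.0004, 0.0001, 0.0024] rows>=1.3
```

carry_out(
  moves=[
    [[0, 0, 0, 0, 0, 0, 0.7], [0, 0, 0, 0, 0, 0, 0.7], [0, 0, 0, 0, 0, 0, 0.7], [0, 0, 0, 0, 0, 0, 0.7], [0, 0, 0.06, 0, 0, 0, 0.7], [0, 0, 0.12, 0, 0, 0, 0.7], [0, 0, 0.16, 0, 0, 0, 0.7], [0, 0, 0.175, 0, 0, 0, 0.7]],
  ],
  force=40,
)

```text
clock: 6.58
eef_pos: [0.4294, -0.0029, -0.0113]
tcp_rot: [-0.001, 0.797, 0.604, -0.001]
contact_force: [0.1, -0.7, -0.3]
grip_width: 0.0598
grasp_force: 0.0
```

carry_out(
  moves=[
    [[0, 0, 0, 0, 0, 0, 0.7], [0, 0, 0, 0, 0, 0, 0.2], [0, 0, 0, 0, 0, 0, 0.2], [0, 0, 0, 0, 0, 0, 0.2], [0, 0, 0, 0, 0, 0, 0.2], [0, 0, 0, 0, 0, 0, 0.2], [0, 0, 0, 0, 0, 0, 0.2], [0, 0, 0, 0, 0, 0, 0.2]],
  ],
)

```text
clock: 7.25
eef_pos: [0.4323, -0.0033, -0.0081]
tcp_rot: [0.001, 0.797, 0.604, 0.001]
contact_force: [-1.5, 0.4, 7.0]
grip_width: 0.0288
grasp_force: 40.2
```

```bash
python3 - <<'E'
from h import *
s=st()
plan([(*s["eef_pos"][:2],.03,-15.7,"lift"),(.6109,.0278,.03,-8.2,"bay"),(.6109,.0278,-.003,-8.2,"down"),(.56,.05,.23,-8.2,"up/look")],s["eef_pos"],q2R(s["tcp_rot"]))
E
```

```text
t 7.25 tcp [ 0.4323 -0.0033 -0.0081] y-yaw -15.68 zaxis [ 0.002 -0.    -1.   ] w 0.0288 gf 40.2 F [-1.5  0.4  7. ] q6 [-0.126 -0.098  2.142  0.     1.095  0.147]
lift [0.0, 0.0003, -0.1272] [0.0007, -0.0001, 0.0001] rows>=0.9
bay [0.2609, 0.5452, 0.0] [0.0, 0.0, -0.0417] rows>=4.3
down [0.0, 0.0, 0.11] [0.0, 0.0, 0.0] rows>=0.8
up/look [0.049, -0.1785, -0.7767] [0.0, 0.0, 0.0] rows>=5.7
```

carry_out(
  moves=[
    [[0, 0, -0.06, 0, 0, 0, 0.2], [0, 0, -0.127, 0, 0, 0, 0.2]],
  ],
)

```text
clock: 7.42
eef_pos: [0.4293, -0.0029, 0.028]
tcp_rot: [-0.001, 0.797, 0.604, -0.001]
contact_force: [-0.0, -0.4, -0.1]
grip_width: 0.0285
grasp_force: 39.7
```

carry_out(
  moves=[
    [[0.05, 0.1, 0, 0, 0, -0.01, 0.2], [0.1, 0.2, 0, 0, 0, -0.02, 0.2], [0.15, 0.31, 0, 0, 0, -0.03, 0.2], [0.2, 0.42, 0, 0, 0, -0.0417, 0.2], [0.24, 0.51, 0, 0, 0, -0.0417, 0.2], [0.261, 0.545, 0, 0, 0, -0.0417, 0.2], [0.261, 0.545, 0, 0, 0, -0.0417, 0.2], [0.261, 0.545, 0, 0, 0, -0.0417, 0.2]],
  ],
)

```text
clock: 8.08
eef_pos: [0.6093, 0.0282, 0.0282]
tcp_rot: [-0.0, 0.756, 0.655, -0.0]
contact_force: [-0.4, -0.5, -0.5]
grip_width: 0.0289
grasp_force: 39.8
```

```bash
python3 - <<'E'
from h import *
f=cam("wrist"); save(f,"w3"); print("tray",trayfit(f))
for c in cass(f): print(c)
f=cam("side")
for c in cass(f,z0=.03): print("side held",c)
print("side tray",trayfit(f))
plan([(.6109,.0278,-.003,-8.2,"down"),(.56,.05,.23,-8.2,"up/look")])
E
```

```text
tray ([0.619, 0.088, 0.1222, 0.1067, 81.7545], [0.6003, -0.042, 0.0428], 381)
([0.4539, 0.0585, 0.0568, 0.0245, -11.7069], [0.447, 0.0598, 0.0246], 531, 0.91)
side held ([0.6048, 0.0305, 0.0883, 0.0249, -8.5634], [0.6088, 0.0327, 0.0583], 56, 0.77)
side tray ([0.6143, 0.0806, 0.143, 0.1087, 82.2406], [0.6238, 0.0377, 0.04], 10)
t 8.38 tcp [0.6088 0.0279 0.0288] y-yaw -8.19 zaxis [-0.  0. -1.] w 0.0284 gf 39.8 F [ 0.1 -0.6  0.1] q6 [-0.038  0.309  1.626  0.     1.207  0.105]
down [0.0007, 0.0071, 0.106] [-0.0001, 0.0, 0.0001] rows>=0.8
up/look [0.049, -0.1785, -0.7767] [0.0, 0.0, 0.0] rows>=5.7
```

View pics/w3.png

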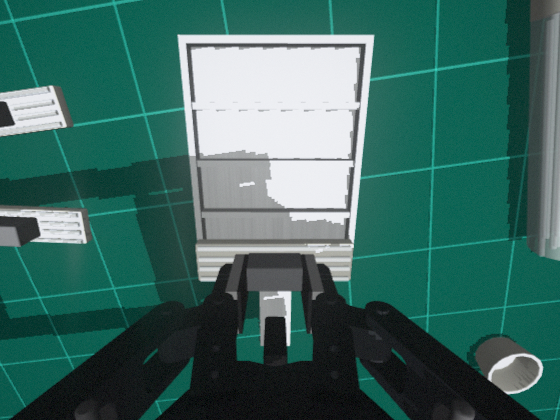

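The held cassette sits square over the nearest bay (columns 196–353 against rim 193–355), so I'll lower and release it.

carry_out(
  moves=[
    [[0, 0.007, 0.02, 0, 0, 0, 0.2], [0, 0.007, 0.05, 0, 0, 0, 0.2], [0, 0.007, 0.08, 0, 0, 0, 0.2], [0, 0.007, 0.104, 0, 0, 0, 0.2], [0, 0.007, 0.104, 0, 0, 0, 0.2], [0, 0.007, 0.104, 0, 0, 0, 0.55], [0, 0.007, 0.104, 0, 0, 0, 0.55], [0, 0.007, 0.104, 0, 0, 0, 0.55]],
  ],
)

```text
clock: 9.05
eef_pos: [0.6114, 0.0278, -0.0029]
tcp_rot: [-0.0, 0.756, 0.655, -0.0]
contact_force: [-0.1, -0.3, 0.3]
grip_width: 0.047
grasp_force: 0.0
```

carry_out(
  moves=[
    [[0, 0, -0.05, 0, 0, 0, 0.55], [0, 0, -0.15, 0, 0, 0, 0.7], [0.02, -0.09, -0.3, 0, 0, 0, 0.7], [0.049, -0.179, -0.45, 0, 0, 0, 0.7], [0.049, -0.179, -0.6, 0, 0, 0, 0.7], [0.049, -0.179, -0.7, 0, 0, 0, 0.7], [0.049, -0.179, -0.7, 0, 0, 0, 0.7], [0.049, -0.179, -0.7, 0, 0, 0, 0.7]],
  ],
)

```text
clock: 9.72
eef_pos: [0.5636, 0.0502, 0.2139]
tcp_rot: [0.003, 0.756, 0.655, 0.004]
contact_force: [0.7, 0.2, 0.2]
grip_width: 0.0599
grasp_force: 0.0
```

```bash
cat >> h.py <<'E'
def wlook(n=None):
    f=cam("wrist"); 
    if n: save(f,n)
    P=cloud(f); print("tray",trayfit(f))
    for s,b,p in inst(f,"cassette0",.3):
        hi=zf(p,.020,.036); z=float(np.percentile(hi[:,2],80)) if len(hi)>3 else 0
        bl=hi[np.abs(hi[:,2]-z)<.003] if z else hi
        pl=zf(p,z-.0215,z-.0145)
        print("cass %.2f"%s,"blocktop",rect(bl) if len(bl)>3 else "","ztop %.4f"%z,"plate",rect(pl) if len(pl)>5 else "")
E
python3 - <<'E'
from h import *
arm.state(); cam("side"); wlook(); st()
E
```

```text
tray ([0.6185, 0.0786, 0.1398, 0.1054, 81.7088], [0.5987, -0.0526, 0.044], 276)
cass 0.91 blocktop [0.4369, 0.0614, 0.0304, 0.0147, -8.8336] ztop 0.0259 plate [0.4369, 0.061, 0.0901, 0.0246, -11.039]
cass 0.86 blocktop [0.426, 0.2093, 0.0307, 0.014, -16.3319] ztop 0.0260 plate [0.4261, 0.2093, 0.091, 0.0241, -16.9392]
cass 0.70 blocktop [0.6115, 0.0274, 0.03, 0.0136, -9.0936] ztop 0.0301 plate [0.6119, 0.0273, 0.0891, 0.0238, -7.7114]
cass 0.67 blocktop [0.4495, 0.131, 0.0302, 0.0139, -1.0433] ztop 0.0261 plate [0.4494, 0.131, 0.0907, 0.0238, -0.7855]
t 9.92 tcp [0.5597 0.0499 0.2055] y-yaw -8.17 zaxis [-0.003  0.    -1.   ] w 0.0599 gf 0.0 F [-0.6  0.2 -0.5] q6 [-0.002  0.033  1.599  0.     1.513  0.14 ]
```

```bash
python3 - <<'E'
from h import *
plan([(.4369,.0612,.05,-11,"above"),(.4369,.0612,-.007,-11,"down"),(.4369,.0612,.03,-11,"lift"),(.6158,.0617,.03,-8.2,"bay")])
E
```

```text
t 9.92 tcp [0.5597 0.0499 0.2055] y-yaw -8.17 zaxis [-0.003  0.    -1.   ] w 0.0599 gf 0.0 F [-0.6  0.2 -0.5] q6 [-0.002  0.033  1.599  0.     1.513  0.14 ]
above [-0.0207, -0.4089, 0.5194] [-0.0009, 0.0002, 0.0157] rows>=4.8
down [0.0, 0.0, 0.19] [0.0, 0.0, 0.0] rows>=1.4
lift [0.0, 0.0, -0.1233] [0.0, 0.0, 0.0] rows>=0.9
bay [0.1154, 0.5851, 0.0] [0.0, 0.0, -0.0156] rows>=4.3
```

carry_out(
  moves=[
    [[-0.021, -0.409, 0.45, 0, 0, 0.0157, 0.7], [-0.021, -0.409, 0.45, 0, 0, 0.0157, 0.7], [-0.021, -0.409, 0.45, 0, 0, 0.0157, 0.7], [-0.021, -0.409, 0.45, 0, 0, 0.0157, 0.7], [-0.021, -0.409, 0.45, 0, 0, 0.0157, 0.7], [-0.021, -0.409, 0.52, 0, 0, 0.0157, 0.7], [-0.021, -0.409, 0.52, 0, 0, 0.0157, 0.7]],
  ],
)

```text
clock: 10.5
eef_pos: [0.4327, 0.0611, 0.0455]
tcp_rot: [-0.003, 0.772, 0.636, -0.004]
contact_force: [-1.1, -0.2, -0.3]
grip_width: 0.0598
grasp_force: 0.0
```

carry_out(
  moves=[
    [[0, 0, 0.05, 0, 0, 0, 0.7], [0, 0, 0.1, 0, 0, 0, 0.7], [0, 0, 0.16, 0, 0, 0, 0.7], [0, 0, 0.19, 0, 0, 0, 0.7], [0, 0, 0.19, 0, 0, 0, 0.7], [0, 0, 0.19, 0, 0, 0, 0.2], [0, 0, 0.19, 0, 0, 0, 0.2], [0, 0, 0.19, 0, 0, 0, 0.2]],
  ],
)

```text
clock: 11.17
eef_pos: [0.4395, 0.0612, -0.0041]
tcp_rot: [0.001, 0.772, 0.636, 0.001]
contact_force: [-0.5, -0.3, -0.6]
grip_width: 0.0284
grasp_force: 39.4
```

carry_out(
  moves=[
    [[0, 0, 0, 0, 0, 0, 0.2], [0, 0, 0, 0, 0, 0, 0.2], [0, 0, 0, 0, 0, 0, 0.2], [0, 0, -0.06, 0, 0, 0, 0.2], [0, 0, -0.123, 0, 0, 0, 0.2]],
  ],
)

```text
clock: 11.58
eef_pos: [0.4367, 0.0611, 0.0308]
tcp_rot: [-0.001, 0.772, 0.636, -0.001]
contact_force: [0.4, 0.2, -1.0]
grip_width: 0.0287
grasp_force: 39.7
```

carry_out(
  moves=[
    [[0.01, 0.1, 0, 0, 0, -0.003, 0.2], [0.04, 0.2, 0, 0, 0, -0.01, 0.2], [0.06, 0.31, 0, 0, 0, -0.0156, 0.2], [0.08, 0.42, 0, 0, 0, -0.0156, 0.2], [0.1, 0.53, 0, 0, 0, -0.0156, 0.2], [0.115, 0.585, 0, 0, 0, -0.0156, 0.2], [0.115, 0.585, 0, 0, 0, -0.0156, 0.2], [0.115, 0.585, 0, 0, 0, -0.0156, 0.2]],
  ],
)

```text
clock: 12.25
eef_pos: [0.6174, 0.0615, 0.0311]
tcp_rot: [-0.0, 0.756, 0.655, -0.0]
contact_force: [-0.5, -0.3, 0.0]
grip_width: 0.0284
grasp_force: 39.8
```

```bash
python3 - <<'E'
from h import *
f=cam("side")
for c in cass(f,z0=.03): print("side held",c)
plan([(.6158,.0617,-.0015,-8.2,"down"),(.56,.08,.20,-8.2,"look")])
E
```

```text
side held ([0.6135, 0.064, 0.0896, 0.0252, -7.657], [0.6181, 0.0662, 0.0583], 36, 0.54)
t 12.35 tcp [0.6159 0.0616 0.0308] y-yaw -8.18 zaxis [-0.002 -0.    -1.   ] w 0.0283 gf 39.8 F [-0.2  0.1 -0.1] q6 [0.017 0.331 1.594 0.    1.218 0.16 ]
down [0.0002, -0.0002, 0.1078] [-0.0005, 0.0001, 0.0001] rows>=0.8
look [0.0338, -0.1928, -0.6717] [0.0, 0.0, 0.0] rows>=5.0
```

carry_out(
  moves=[
    [[0, 0, 0.02, 0, 0, 0, 0.2], [0, 0, 0.05, 0, 0, 0, 0.2], [0, 0, 0.08, 0, 0, 0, 0.2], [0, 0, 0.108, 0, 0, 0, 0.2], [0, 0, 0.108, 0, 0, 0, 0.2], [0, 0, 0.108, 0, 0, 0, 0.5], [0, 0, 0.108, 0, 0, 0, 0.5], [0, 0, 0.108, 0, 0, 0, 0.5]],
  ],
)

```text
clock: 13.02
eef_pos: [0.6167, 0.0616, -0.0016]
tcp_rot: [-0.0, 0.756, 0.655, -0.0]
contact_force: [1.0, -0.5, 1.1]
grip_width: 0.0429
grasp_force: 0.0
```

carry_out(
  moves=[
    [[0, 0, -0.05, 0, 0, 0, 0.5], [0, 0, -0.15, 0, 0, 0, 0.7], [0.01, -0.09, -0.3, 0, 0, 0, 0.7], [0.034, -0.193, -0.45, 0, 0, 0, 0.7], [0.034, -0.193, -0.6, 0, 0, 0, 0.7], [0.034, -0.193, -0.67, 0, 0, 0, 0.7], [0.034, -0.193, -0.67, 0, 0, 0, 0.7], [0.034, -0.193, -0.67, 0, 0, 0, 0.7]],
  ],
)

```text
clock: 13.68
eef_pos: [0.5637, 0.0802, 0.2049]
tcp_rot: [0.003, 0.756, 0.655, 0.003]
contact_force: [0.2, 0.6, 0.8]
grip_width: 0.0597
grasp_force: 0.0
```

```bash
python3 - <<'E'
from h import *
cam("side"); wlook()
plan([(.4495,.131,.05,-.9,"above"),(.4495,.131,-.006,-.9,"down"),(.4495,.131,.03,-.9,"lift"),(.6206,.0951,.03,-8.2,"bay")])
E
```

```text
tray ([0.6184, 0.079, 0.1396, 0.1062, 81.4322], [0.5983, -0.0523, 0.044], 271)
cass 0.98 blocktop [0.4261, 0.2093, 0.0304, 0.014, -17.1258] ztop 0.0261 plate [0.4261, 0.2094, 0.0902, 0.024, -16.9667]
cass 0.88 blocktop [0.6169, 0.0609, 0.0301, 0.0141, -7.6641] ztop 0.0301 plate [0.6169, 0.0598, 0.0894, 0.0259, -8.1338]
cass 0.81 blocktop [0.6116, 0.0275, 0.0294, 0.0142, -7.8501] ztop 0.0301 plate [0.6114, 0.0274, 0.0892, 0.0242, -7.9657]
cass 0.56 blocktop [0.4497, 0.131, 0.0302, 0.0141, -1.2008] ztop 0.0260 plate [0.4501, 0.1311, 0.0894, 0.0238, -1.0418]
cass 0.32 blocktop [0.5409, -0.197, 0.1497, 0.0107, -8.871] ztop 0.0264 plate 
t 13.88 tcp [0.5603 0.0798 0.1979] y-yaw -8.2 zaxis [-0.003 -0.    -1.   ] w 0.06 gf 0.0 F [-0.3  0.1  0.1] q6 [ 0.051  0.047  1.598 -0.     1.5    0.194]
above [0.1167, -0.3882, 0.494] [-0.001, 0.0001, -0.0405] rows>=4.6
down [0.0, 0.0, 0.1867] [0.0, 0.0, 0.0] rows>=1.3
lift [0.0, 0.0, -0.12] [0.0, 0.0, 0.0] rows>=0.9
bay [-0.1107, 0.5721, 0.0] [0.0, 0.0, 0.0406] rows>=4.2
```

carry_out(
  moves=[
    [[0.117, -0.388, 0.42, 0, 0, -0.0405, 0.7], [0.117, -0.388, 0.42, 0, 0, -0.0405, 0.7], [0.117, -0.388, 0.42, 0, 0, -0.0405, 0.7], [0.117, -0.388, 0.42, 0, 0, -0.0405, 0.7], [0.117, -0.388, 0.42, 0, 0, -0.0405, 0.7], [0.117, -0.388, 0.494, 0, 0, -0.0405, 0.7], [0.117, -0.388, 0.494, 0, 0, -0.0405, 0.7]],
  ],
)

```text
clock: 14.47
eef_pos: [0.4465, 0.1307, 0.0465]
tcp_rot: [-0.002, 0.712, 0.702, -0.004]
contact_force: [-0.3, 0.5, -0.7]
grip_width: 0.0598
grasp_force: 0.0
```

carry_out(
  moves=[
    [[0, 0, 0.05, 0, 0, 0, 0.7], [0, 0, 0.1, 0, 0, 0, 0.7], [0, 0, 0.16, 0, 0, 0, 0.7], [0, 0, 0.188, 0, 0, 0, 0.7], [0, 0, 0.188, 0, 0, 0, 0.7], [0, 0, 0.188, 0, 0, 0, 0.2], [0, 0, 0.188, 0, 0, 0, 0.2], [0, 0, 0.188, 0, 0, 0, 0.2]],
  ],
)

```text
clock: 15.13
eef_pos: [0.4523, 0.1314, -0.0031]
tcp_rot: [0.001, 0.713, 0.701, 0.001]
contact_force: [-0.8, 0.3, 0.3]
grip_width: 0.0281
grasp_force: 39.4
```

carry_out(
  moves=[
    [[0, 0, 0, 0, 0, 0, 0.2], [0, 0, 0, 0, 0, 0, 0.2], [0, 0, 0, 0, 0, 0, 0.2], [0, 0, -0.06, 0, 0, 0, 0.2], [0, 0, -0.12, 0, 0, 0, 0.2]],
  ],
)

```text
clock: 15.55
eef_pos: [0.4497, 0.131, 0.031]
tcp_rot: [-0.001, 0.713, 0.702, -0.001]
contact_force: [-0.4, -0.3, -0.4]
grip_width: 0.0286
grasp_force: 39.7
```

carry_out(
  moves=[
    [[-0.01, 0.1, 0, 0, 0, 0.01, 0.2], [-0.04, 0.2, 0, 0, 0, 0.02, 0.2], [-0.06, 0.31, 0, 0, 0, 0.03, 0.2], [-0.08, 0.42, 0, 0, 0, 0.0406, 0.2], [-0.1, 0.52, 0, 0, 0, 0.0406, 0.2], [-0.11, 0.572, 0, 0, 0, 0.0406, 0.2], [-0.11, 0.572, 0, 0, 0, 0.0406, 0.2], [-0.11, 0.572, 0, 0, 0, 0.0406, 0.2]],
  ],
)

```text
clock: 16.22
eef_pos: [0.6224, 0.0953, 0.0312]
tcp_rot: [-0.0, 0.756, 0.654, -0.0]
contact_force: [-0.4, 0.8, -0.5]
grip_width: 0.0284
grasp_force: 39.8
```

```bash
python3 - <<'E'
from h import *
f=cam("side")
for c in cass(f,z0=.03): print("side held",c)
plan([(.6206,.0951,-.001,-8.2,"down"),(.56,.10,.20,-8.2,"look")])
E
```

```text
side held ([0.6196, 0.0986, 0.0903, 0.0266, -5.0116], [0.6222, 0.0996, 0.058], 67, 0.79)
t 16.32 tcp [0.621  0.0957 0.031 ] y-yaw -8.2 zaxis [-0.001  0.    -1.   ] w 0.028 gf 39.8 F [-0.6  0.1 -1.2] q6 [0.071 0.353 1.566 0.    1.224 0.214]
down [-0.0023, -0.0009, 0.1065] [-0.0004, 0.0, 0.0] rows>=0.8
look [-0.0126, -0.2023, -0.67] [0.0, 0.0, 0.0] rows>=5.0
```

carry_out(
  moves=[
    [[-0.002, 0, 0.02, 0, 0, 0, 0.2], [-0.002, 0, 0.05, 0, 0, 0, 0.2], [-0.002, 0, 0.08, 0, 0, 0, 0.2], [-0.002, 0, 0.107, 0, 0, 0, 0.2], [-0.002, 0, 0.107, 0, 0, 0, 0.2], [-0.002, 0, 0.107, 0, 0, 0, 0.5], [-0.002, 0, 0.107, 0, 0, 0, 0.5], [-0.002, 0, 0.107, 0, 0, 0, 0.5]],
  ],
)

```text
clock: 16.98
eef_pos: [0.6215, 0.095, -0.0013]
tcp_rot: [-0.0, 0.756, 0.655, -0.0]
contact_force: [0.8, -0.2, -0.2]
grip_width: 0.0424
grasp_force: 0.0
```

carry_out(
  moves=[
    [[0, 0, -0.05, 0, 0, 0, 0.5], [0, 0, -0.15, 0, 0, 0, 0.7], [0, -0.09, -0.3, 0, 0, 0, 0.7], [-0.013, -0.202, -0.45, 0, 0, 0, 0.7], [-0.013, -0.202, -0.6, 0, 0, 0, 0.7], [-0.013, -0.202, -0.67, 0, 0, 0, 0.7], [-0.013, -0.202, -0.67, 0, 0, 0, 0.7], [-0.013, -0.202, -0.67, 0, 0, 0, 0.7]],
  ],
)

```text
clock: 17.65
eef_pos: [0.5639, 0.1001, 0.2053]
tcp_rot: [0.003, 0.756, 0.655, 0.004]
contact_force: [0.5, 0.2, 0.0]
grip_width: 0.0594
grasp_force: 0.0
```

```bash
python3 - <<'E'
from h import *
cam("side"); wlook()
plan([(.4261,.2093,.05,-17,"above"),(.4261,.2093,-.006,-17,"down"),(.4261,.2093,.03,-17,"lift"),(.6255,.1288,.03,-8.2,"bay")])
E
```

```text
tray ([0.6181, 0.0786, 0.1403, 0.1063, 81.7941], [0.5983, -0.0523, 0.0438], 266)
cass 0.87 blocktop [0.6112, 0.0279, 0.0294, 0.0137, -7.6842] ztop 0.0300 plate [0.6115, 0.028, 0.0891, 0.0237, -7.9645]
cass 0.81 blocktop [0.6221, 0.0949, 0.03, 0.0139, -8.7206] ztop 0.0301 plate [0.622, 0.0954, 0.0897, 0.023, -8.0195]
cass 0.74 blocktop [0.6167, 0.0609, 0.0303, 0.014, -8.5378] ztop 0.0301 plate [0.6172, 0.0613, 0.0891, 0.0233, -7.8432]
cass 0.62 blocktop [0.4259, 0.2094, 0.0308, 0.014, -17.0177] ztop 0.0260 plate [0.4258, 0.2094, 0.0909, 0.024, -17.0402]
t 17.85 tcp [0.5605 0.0996 0.1982] y-yaw -8.21 zaxis [-0.003 -0.    -1.   ] w 0.06 gf 0.0 F [ 0.8 -0.2 -0.5] q6 [0.086 0.056 1.588 0.    1.501 0.229]
above [0.2983, -0.4942, 0.4952] [-0.0009, 0.0003, 0.0488] rows>=5.5
down [0.0, 0.0, 0.1867] [0.0, 0.0, 0.0] rows>=1.3
lift [0.0, 0.0, -0.12] [0.0, 0.0, 0.0] rows>=0.9
bay [-0.0623, 0.7141, 0.0] [0.0, 0.0, -0.0489] rows>=5.2
```

carry_out(
  moves=[
    [[0.298, -0.494, 0.42, 0, 0, 0.0488, 0.7], [0.298, -0.494, 0.42, 0, 0, 0.0488, 0.7], [0.298, -0.494, 0.42, 0, 0, 0.0488, 0.7], [0.298, -0.494, 0.42, 0, 0, 0.0488, 0.7], [0.298, -0.494, 0.42, 0, 0, 0.0488, 0.7], [0.298, -0.494, 0.42, 0, 0, 0.0488, 0.7], [0.298, -0.494, 0.495, 0, 0, 0.0488, 0.7], [0.298, -0.494, 0.495, 0, 0, 0.0488, 0.7]],
  ],
)

```text
clock: 18.52
eef_pos: [0.4234, 0.2084, 0.0467]
tcp_rot: [-0.001, 0.803, 0.595, -0.004]
contact_force: [-0.9, -1.1, -1.3]
grip_width: 0.0599
grasp_force: 0.0
```

carry_out(
  moves=[
    [[0, 0, 0.05, 0, 0, 0, 0.7], [0, 0, 0.1, 0, 0, 0, 0.7], [0, 0, 0.16, 0, 0, 0, 0.7], [0, 0, 0.188, 0, 0, 0, 0.7], [0, 0, 0.188, 0, 0, 0, 0.7], [0, 0, 0.188, 0, 0, 0, 0.2], [0, 0, 0.188, 0, 0, 0, 0.2], [0, 0, 0.188, 0, 0, 0, 0.2]],
  ],
)

```text
clock: 19.18
eef_pos: [0.4288, 0.2097, -0.0031]
tcp_rot: [0.0, 0.804, 0.595, 0.001]
contact_force: [0.1, -0.1, -0.5]
grip_width: 0.0286
grasp_force: 39.4
```

carry_out(
  moves=[
    [[0, 0, 0, 0, 0, 0, 0.2], [0, 0, 0, 0, 0, 0, 0.2], [0, 0, 0, 0, 0, 0, 0.2], [0, 0, -0.06, 0, 0, 0, 0.2], [0, 0, -0.12, 0, 0, 0, 0.2]],
  ],
)

```text
clock: 19.6
eef_pos: [0.4262, 0.2089, 0.0309]
tcp_rot: [-0.0, 0.804, 0.595, -0.001]
contact_force: [0.8, -0.1, 0.3]
grip_width: 0.0286
grasp_force: 39.7
```

carry_out(
  moves=[
    [[-0.01, 0.12, 0, 0, 0, -0.01, 0.2], [-0.02, 0.24, 0, 0, 0, -0.02, 0.2], [-0.03, 0.36, 0, 0, 0, -0.03, 0.2], [-0.04, 0.48, 0, 0, 0, -0.04, 0.2], [-0.05, 0.6, 0, 0, 0, -0.0489, 0.2], [-0.062, 0.714, 0, 0, 0, -0.0489, 0.2], [-0.062, 0.714, 0, 0, 0, -0.0489, 0.2], [-0.062, 0.714, 0, 0, 0, -0.0489, 0.2]],
  ],
)

```text
clock: 20.27
eef_pos: [0.6279, 0.1279, 0.0308]
tcp_rot: [-0.0, 0.756, 0.654, -0.0]
contact_force: [-0.0, 0.2, -0.1]
grip_width: 0.0281
grasp_force: 39.8
```

```bash
python3 - <<'E'
from h import *
f=cam("side")
for c in cass(f,z0=.03): print("side held",c)
plan([(.6255,.1288,-.001,-8.2,"down"),(.54,.06,.22,-8.2,"look")])
E
```

```text
side held ([0.6255, 0.1297, 0.0914, 0.0244, -8.2512], [0.6292, 0.1309, 0.058], 63, 0.6)
t 20.37 tcp [0.626  0.1292 0.0309] y-yaw -8.2 zaxis [-0.001  0.    -1.   ] w 0.0285 gf 39.8 F [-0.1 -0.5 -1.4] q6 [0.123 0.38  1.532 0.    1.231 0.266]
down [-0.0015, -0.0014, 0.1064] [-0.0005, 0.0, 0.0] rows>=0.8
look [-0.2676, -0.2494, -0.7367] [0.0, 0.0, 0.0] rows>=5.9
```

carry_out(
  moves=[
    [[-0.002, -0.001, 0.02, 0, 0, 0, 0.2], [-0.002, -0.001, 0.05, 0, 0, 0, 0.2], [-0.002, -0.001, 0.08, 0, 0, 0, 0.2], [-0.002, -0.001, 0.107, 0, 0, 0, 0.2], [-0.002, -0.001, 0.107, 0, 0, 0, 0.2], [-0.002, -0.001, 0.107, 0, 0, 0, 0.5], [-0.002, -0.001, 0.107, 0, 0, 0, 0.5], [-0.002, -0.001, 0.107, 0, 0, 0, 0.5]],
  ],
)

```text
clock: 21.03
eef_pos: [0.6261, 0.1285, -0.0012]
tcp_rot: [-0.0, 0.756, 0.655, -0.0]
contact_force: [0.1, -0.2, -0.4]
grip_width: 0.0427
grasp_force: 0.0
```

carry_out(
  moves=[
    [[0, 0, -0.05, 0, 0, 0, 0.5], [0, 0, -0.15, 0, 0, 0, 0.7], [-0.1, -0.09, -0.3, 0, 0, 0, 0.7], [-0.2, -0.2, -0.45, 0, 0, 0, 0.7], [-0.268, -0.249, -0.6, 0, 0, 0, 0.7], [-0.268, -0.249, -0.74, 0, 0, 0, 0.7], [-0.268, -0.249, -0.74, 0, 0, 0, 0.7], [-0.268, -0.249, -0.74, 0, 0, 0, 0.7]],
  ],
)

```text
clock: 21.7
eef_pos: [0.5438, 0.0582, 0.2321]
tcp_rot: [0.005, 0.756, 0.654, 0.005]
contact_force: [1.5, -0.2, 0.7]
grip_width: 0.0598
grasp_force: 0.0
```

```bash
python3 - <<'E'
from h import *
cam("side"); wlook("w4"); st()
f=cam("wrist"); P=cloud(f)
for s,b,p in inst(f,"hood",.4)[:2]: 
    r=zf(p,.045,.058); print("hood",round(s,2),b,rect(r) if len(r)>9 else len(r), np.percentile(p[:,2],[5,50,95]))
E
```

```text
tray ([0.618, 0.078, 0.1394, 0.1062, 81.6975], [0.5977, -0.053, 0.044], 241)
cass 0.92 blocktop [0.6264, 0.1278, 0.0303, 0.0125, -8.2665] ztop 0.0301 plate [0.6264, 0.1276, 0.09, 0.0226, -8.2531]
cass 0.85 blocktop [0.6217, 0.0949, 0.03, 0.0123, -8.1451] ztop 0.0302 plate [0.622, 0.0947, 0.0898, 0.0241, -8.2845]
cass 0.76 blocktop [0.6116, 0.0275, 0.0301, 0.0134, -8.2867] ztop 0.0301 plate [0.6117, 0.0275, 0.0891, 0.0237, -8.3339]
cass 0.61 blocktop [0.6168, 0.0608, 0.0298, 0.014, -8.2122] ztop 0.0302 plate [0.6173, 0.0608, 0.0893, 0.0245, -8.7474]
t 21.9 tcp [0.541  0.0595 0.2215] y-yaw -8.2 zaxis [ 0.  0. -1.] w 0.0598 gf 0.0 F [-0.  -0.2 -0.9] q6 [ 0.015 -0.026  1.628  0.     1.539  0.158]
hood 0.68 [233.7, 0.0, 247.0, 15.9] [0.5333, 0.2468, 0.0146, 0.0021, 1.5574] [0.00549672 0.03213474 0.05257794]
hood 0.59 [448.3, 66.4, 497.5, 202.6] 0 [0.01598692 0.03613049 0.04028057]
```

View pics/w4.png

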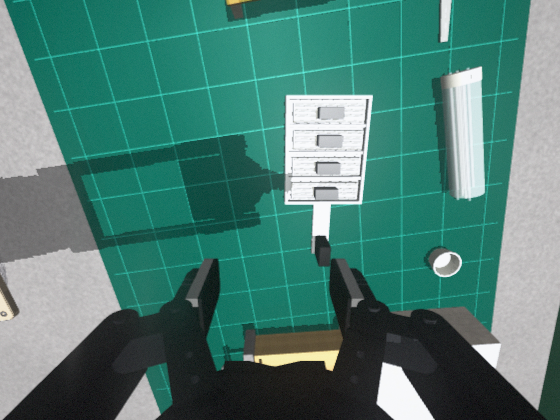

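All four cassettes are seated (block tops at 30 mm) and the tray is undisturbed. Next I'll measure the hood with the wrist camera.

```bash
python3 - <<'E'
from h import *
plan([(.58,.22,.36,-8.2)])
E
```

```text
t 22.0 tcp [0.5403 0.0597 0.2197] y-yaw -8.18 zaxis [-0.003  0.    -1.   ] w 0.0595 gf 0.0 F [0.1 0.4 0.1] q6 [ 0.016 -0.023  1.629  0.     1.539  0.158]
[0.5476, 0.0537, -0.4681] [-0.0009, 0.0001, 0.0001] rows>=5.2
```

carry_out(
  moves=[
    [[0.548, 0.054, -0.468, 0, 0, 0, 0.7], [0.548, 0.054, -0.468, 0, 0, 0, 0.7], [0.548, 0.054, -0.468, 0, 0, 0, 0.7], [0.548, 0.054, -0.468, 0, 0, 0, 0.7], [0.548, 0.054, -0.468, 0, 0, 0, 0.7], [0.548, 0.054, -0.468, 0, 0, 0, 0.7], [0.548, 0.054, -0.468, 0, 0, 0, 0.7], [0.548, 0.054, -0.468, 0, 0, 0, 0.7]],
  ],
)

```text
clock: 22.67
eef_pos: [0.5804, 0.22, 0.3595]
tcp_rot: [-0.0, 0.755, 0.655, -0.001]
contact_force: [0.3, -0.4, -1.3]
grip_width: 0.06
grasp_force: 0.0
```

```bash
python3 - <<'E'
from h import *
cam("side"); cam("side"); st(); f=cam("wrist"); save(f,"w5"); P=cloud(f).reshape(-1,3)
m=(P[:,0]>.48)&(P[:,0]<.72)&(P[:,1]>.22)&(P[:,1]<.45)
q=P[m]; print(np.histogram(q[:,2],bins=np.arange(-.004,.08,.004)))
print("roof",rect(zf(q,.048,.058)),"lamp",rect(zf(q,.066,.076)))
l=zf(q,.006,.016); print("low pts",len(l))
for y0 in np.arange(.23,.43,.02):
    a=zf(q,.008,.016); a=a[(a[:,1]>y0)&(a[:,1]<y0+.02)]
    if len(a): print(round(y0,2),len(a),np.percentile(a[:,0],[1,50,99]).round(4))
print("tray",trayfit(f))
E
```

```text
t 22.77 tcp [0.58   0.2187 0.3588] y-yaw -8.23 zaxis [-0.004 -0.002 -1.   ] w 0.06 gf 0.0 F [-0.6  0.3 -0.9] q6 [ 0.278  0.181  1.164 -0.     1.802  0.422]
(array([4189, 6747,    1,    0,    0,    0,    0,    0,    0,    0,    0,
          0,    0, 2133, 6819,   13,   13,   55, 1623,   88]), array([-0.004,  0.   ,  0.004,  0.008,  0.012,  0.016,  0.02 ,  0.024,
        0.028,  0.032,  0.036,  0.04 ,  0.044,  0.048,  0.052,  0.056,
        0.06 ,  0.064,  0.068,  0.072,  0.076]))
roof [0.5952, 0.3267, 0.1583, 0.1422, -88.6199] lamp [0.5946, 0.3466, 0.1099, 0.0302, 1.4662]
low pts 0
tray ([0.6192, 0.0786, 0.1408, 0.1048, 81.9991], [0.599, -0.0527, 0.0438], 121)
```

View pics/w5.png

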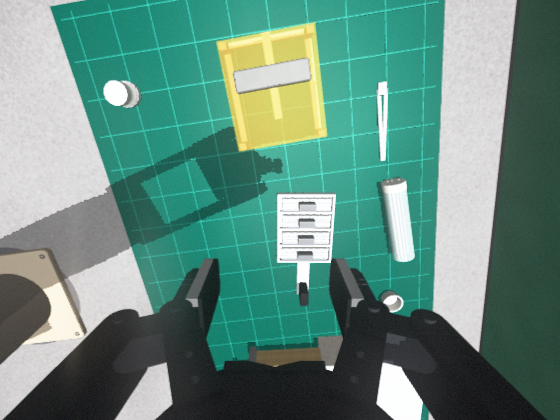

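The wrist view shows the hood (amber roof 218–326 × 25–150), the tray with its four cassettes at (305,228), and the handle at (303,294). Next I grip the handle.

```bash
python3 - <<'E'
from h import *
plan([(.599,-.0547,.08,-8.2,"above"),(.599,-.0547,-.008,-8.2,"down")])
E
```

```text
t 22.87 tcp [0.58   0.2185 0.3596] y-yaw -8.27 zaxis [-0.003 -0.001 -1.   ] w 0.0597 gf 0.0 F [ 0.3 -0.3 -0.4] q6 [ 0.278  0.18   1.163 -0.     1.802  0.422]
above [-0.8907, 0.1965, 0.9329] [-0.001, 0.0005, -0.0004] rows>=9.4
down [0.0, 0.0, 0.2933] [0.0, 0.0, 0.0] rows>=2.1
```

carry_out(
  moves=[
    [[-0.891, 0.197, 0.4, 0, 0, 0, 0.6], [-0.891, 0.197, 0.4, 0, 0, 0, 0.6], [-0.891, 0.197, 0.4, 0, 0, 0, 0.6], [-0.891, 0.197, 0.4, 0, 0, 0, 0.6], [-0.891, 0.197, 0.4, 0, 0, 0, 0.6], [-0.891, 0.197, 0.4, 0, 0, 0, 0.6], [-0.891, 0.197, 0.4, 0, 0, 0, 0.6], [-0.891, 0.197, 0.4, 0, 0, 0, 0.6]],
  ],
  force=60,
)

```text
clock: 23.53
eef_pos: [0.5983, -0.0596, 0.2369]
tcp_rot: [-0.002, 0.758, 0.653, -0.003]
contact_force: [-0.4, 0.1, -0.6]
grip_width: 0.051
grasp_force: 0.0
```

carry_out(
  moves=[
    [[0, 0, 0.14, 0, 0, 0, 0.6], [0, 0, 0.28, 0, 0, 0, 0.6], [0, 0, 0.42, 0, 0, 0, 0.6], [0, 0, 0.53, 0, 0, 0, 0.6], [0, 0, 0.53, 0, 0, 0, 0.6], [0, 0, 0.53, 0, 0, 0, 0.6]],
  ],
)

```text
clock: 24.03
eef_pos: [0.5983, -0.0531, 0.0804]
tcp_rot: [-0.002, 0.756, 0.654, -0.002]
contact_force: [0.0, 0.4, 0.6]
grip_width: 0.0512
grasp_force: 0.0
```

```bash
python3 - <<'E'
from h import *
f=cam("wrist"); print(trayfit(f)); cam("side")
plan([(.599,-.0547,-.008,-8.2,"down")])
E
```

```text
([0.6105, 0.0288, 0.1425, 0.1064, 81.7652], [0.5988, -0.0531, 0.0441], 830)
t 24.18 tcp [ 0.6033 -0.0536  0.0864] y-yaw -8.2 zaxis [ 0.005 -0.001 -1.   ] w 0.0512 gf 0.0 F [ 0.1 -0.1  0.4] q6 [-0.173  0.229  1.608  0.     1.3   -0.03 ]
down [-0.0057, -0.0154, 0.3147] [0.0017, 0.0, -0.0] rows>=2.3
```

carry_out(
  moves=[
    [[0, 0, 0.1, 0, 0, 0, 0.6], [0, 0, 0.2, 0, 0, 0, 0.6], [0, 0, 0.27, 0, 0, 0, 0.6], [0, 0, 0.293, 0, 0, 0, 0.6], [0, 0, 0.293, 0, 0, 0, 0.6], [0, 0, 0.293, 0, 0, 0, 0.05], [0, 0, 0.293, 0, 0, 0, 0.05], [0, 0, 0.293, 0, 0, 0, 0.05]],
  ],
  force=60,
)

```text
clock: 24.85
eef_pos: [0.603, -0.0534, -0.0025]
tcp_rot: [0.001, 0.756, 0.655, 0.001]
contact_force: [0.4, -0.6, 28.4]
grip_width: 0.0159
grasp_force: 31.5
```

carry_out(
  moves=[
    [[0, 0, 0, 0, 0, 0, 0.05], [0, 0, 0, 0, 0, 0, 0.05], [0, 0, 0, 0, 0, 0, 0.05], [0, 0, 0, 0, 0, 0, 0.05], [0, 0, 0, 0, 0, 0, 0.05], [0, 0, 0, 0, 0, 0, 0.05]],
  ],
)

```text
clock: 25.35
eef_pos: [0.603, -0.0534, -0.0023]
tcp_rot: [0.002, 0.756, 0.655, 0.001]
contact_force: [-2.1, -0.7, 7.5]
grip_width: 0.0151
grasp_force: 58.3
```

```bash
python3 - <<'E'
from h import *
f=cam("side"); print(trayfit(f)); 
for c in cass(f,z0=.004): print(c)
H=np.array([.5952,.3267]); a=np.radians(91.4); u=np.array([np.cos(a),np.sin(a)])
w=lambda s,l:(*(H+u*(s-.135)),-.0085,1.4,l)
s=st(); print(w(-.245,"")[:2],w(0,"")[:2])
plan([w(-.245,"align"),w(-.12,"mid"),w(0,"home")],s["eef_pos"],q2R(s["tcp_rot"]))
E
```

```text
([0.6155, 0.0645, 0.1768, 0.1093, 82.3922], [0.6021, -0.0459, 0.0443], 48)
([0.6121, 0.0326, 0.0924, 0.0429, -16.2562], [0.6103, 0.0312, 0.0301], 61, 0.64)
([0.616, 0.0565, 0.0914, 0.0376, -5.8564], [0.6151, 0.0636, 0.0299], 66, 0.68)
([0.6176, 0.0977, 0.0931, 0.0285, -9.5419], [0.6195, 0.0979, 0.029], 64, 0.84)
([0.6247, 0.1304, 0.0914, 0.0246, -7.6718], [0.625, 0.1301, 0.0291], 73, 0.84)
t 25.5 tcp [ 0.6031 -0.0534 -0.0022] y-yaw -8.18 zaxis [ 0.004 -0.001 -1.   ] w 0.0147 gf 58.3 F [-2.3  0.5  6.4] q6 [-0.173  0.336  1.655 -0.     1.146 -0.03 ]
(np.float64(0.6044842276980081), np.float64(-0.053186566116849576)) (np.float64(0.5984983440506081), np.float64(0.19174029887954025))
align [0.0015, 0.0045, 0.0209] [0.0013, 0.0002, -0.0532] rows>=1.3
mid [0.4167, -0.0, 0.0] [0.0, 0.0, 0.0] rows>=3.0
home [0.4, 0.0, 0.0] [0.0, 0.0, 0.0] rows>=2.9
```

carry_out(
  moves=[
    [[0, 0, -0.012, 0, 0, 0, 0.05], [0, 0, -0.012, 0, 0, -0.01, 0.05], [0, 0, -0.012, 0, 0, -0.02, 0.05], [0, 0.002, -0.012, 0, 0, -0.03, 0.05], [0, 0.004, -0.012, 0, 0, -0.042, 0.05], [0, 0.004, -0.012, 0, 0, -0.0532, 0.05], [0, 0.004, -0.012, 0, 0, -0.0532, 0.05], [0, 0.004, -0.012, 0, 0, -0.0532, 0.05]],
  ],
)

```text
clock: 26.17
eef_pos: [0.6023, -0.0534, -0.0012]
tcp_rot: [0.0, 0.699, 0.715, -0.0]
contact_force: [-1.1, -1.3, -2.7]
grip_width: 0.0151
grasp_force: 58.9
```

```bash
python3 - <<'E'
from h import *
cam("side");st();f=cam("wrist"); save(f,"w6")
P=cloud(f).reshape(-1,3); q=P[(P[:,1]>0)&(P[:,1]<.2)&(P[:,0]>.5)&(P[:,0]<.72)]
r=zf(q,.010,.018); print("rim",rect(r),len(r))
for s,b,p in inst(f,"cassette0",.3):
    h=zf(p,.026,.034); 
    if len(h)>5: print(round(s,2),rect(h),h[:,2].mean())
q=P[(P[:,1]>.2)&(P[:,1]<.45)&(P[:,0]>.48)&(P[:,0]<.72)]; r=zf(q,.045,.06); print("roof part",rect(r) if len(r)>9 else 0)
E
```

```text
t 26.22 tcp [ 0.6022 -0.0534 -0.0013] y-yaw 1.32 zaxis [ 0. -0. -1.] w 0.015 gf 58.9 F [-0.5 -1.3 -3. ] q6 [-0.173  0.336  1.653 -0.     1.152 -0.196]
rim [0.5998, 0.0425, 0.1071, 0.0666, 1.2979] 22389
0.71 [0.601, 0.0275, 0.0303, 0.0138, 1.2409] 0.0300190079347389
0.58 [0.6007, 0.0615, 0.0301, 0.0144, 1.229] 0.029791659118715216
roof part 0
```

View pics/w6.png

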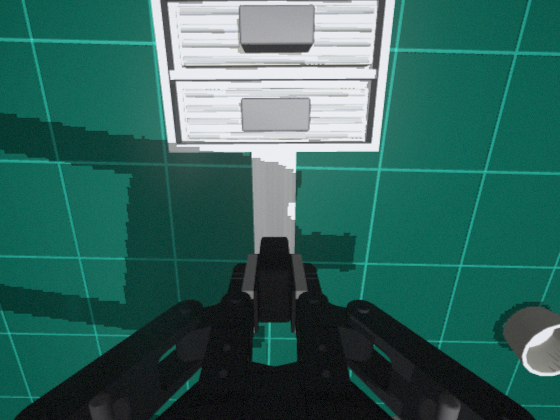

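The tray is now parallel to the hood axis (91.3° against 91.4°), seen at columns 160–390, and about 2 mm off laterally. I'll shift it, then slide in.

carry_out(
  moves=[
    [[0, 0.0075, 0, 0, 0, 0, 0.05], [0.05, 0.0075, 0, 0, 0, 0, 0.05], [0.1, 0.0075, 0, 0, 0, 0, 0.05], [0.15, 0.0075, 0, 0, 0, 0, 0.05], [0.2, 0.0075, 0, 0, 0, 0, 0.05], [0.24, 0.0075, 0, 0, 0, 0, 0.05], [0.25, 0.0075, 0, 0, 0, 0, 0.05], [0.25, 0.0075, 0, 0, 0, 0, 0.05]],
  ],
)

```text
clock: 26.98
eef_pos: [0.6025, 0.0238, -0.0017]
tcp_rot: [-0.0, 0.698, 0.716, 0.0]
contact_force: [0.4, 0.8, -2.2]
grip_width: 0.0149
grasp_force: 58.9
```

```bash
python3 - <<'E'
from h import *
cam("side");st();f=cam("wrist")
P=cloud(f).reshape(-1,3); q=P[(P[:,1]>.07)&(P[:,1]<.21)&(P[:,0]>.5)&(P[:,0]<.72)]
r=zf(q,.010,.018); R=rect(r); print("rim",R,len(r)); print("axis x there", .5952+(.3267-R[1])*np.tan(np.radians(1.4)), "near edge", np.percentile(r[:,1],1))
plan([(.5984,.1941,arm.state()["eef_pos"][2],1.4)])
E
```

```text
t 27.03 tcp [ 0.6025  0.023  -0.0017] y-yaw 1.47 zaxis [-0.     0.001 -1.   ] w 0.0149 gf 58.9 F [-0.1  1.9 -2.7] q6 [-4.700e-02  3.330e-01  1.658e+00  1.000e-03  1.151e+00 -7.300e-02]
rim [0.6, 0.1188, 0.107, 0.0661, 1.7332] 22277
axis x there 0.6002809665583757 near edge 0.08629607988168532
t 27.08 tcp [ 0.6025  0.0224 -0.0017] y-yaw 1.44 zaxis [-0.  0. -1.] w 0.0148 gf 58.9 F [ 0.5  2.1 -1.9] q6 [-0.048  0.333  1.658  0.     1.151 -0.073]
[0.5726, 0.0007, 0.0002] [-0.0001, -0.0001, 0.0002] rows>=4.1
```

carry_out(
  moves=[
    [[0.03, 0, 0, 0, 0, 0, 0.05], [0.08, 0, 0, 0, 0, 0, 0.05], [0.13, 0, 0, 0, 0, 0, 0.05], [0.18, 0, 0, 0, 0, 0, 0.05], [0.23, 0, 0, 0, 0, 0, 0.05], [0.27, 0, 0, 0, 0, 0, 0.05], [0.3, 0, 0, 0, 0, 0, 0.05], [0.3, 0, 0, 0, 0, 0, 0.05]],
  ],
)

```text
clock: 27.75
eef_pos: [0.6002, 0.1145, -0.0017]
tcp_rot: [-0.0, 0.698, 0.716, 0.0]
contact_force: [0.5, 2.1, -1.7]
grip_width: 0.0149
grasp_force: 58.8
```

carry_out(
  moves=[
    [[0.03, 0, 0, 0, 0, 0, 0.05], [0.08, 0, 0, 0, 0, 0, 0.05], [0.13, 0, 0, 0, 0, 0, 0.05], [0.18, 0, 0, 0, 0, 0, 0.05], [0.23, 0, 0, 0, 0, 0, 0.05], [0.26, 0, 0, 0, 0, 0, 0.05], [0.27, 0, 0, 0, 0, 0, 0.05], [0.27, 0, 0, 0, 0, 0, 0.05]],
  ],
)

```text
clock: 28.42
eef_pos: [0.5983, 0.1943, -0.0017]
tcp_rot: [-0.0, 0.698, 0.716, 0.0]
contact_force: [0.6, 2.3, -2.1]
grip_width: 0.0146
grasp_force: 58.9
```

carry_out(
  moves=[
    [[0, 0, 0, 0, 0, 0, 0.05], [0, 0, 0, 0, 0, 0, 0.05], [0, 0, 0, 0, 0, 0, 0.05], [0, 0, 0, 0, 0, 0, 0.05], [0, 0, 0, 0, 0, 0, 0.05], [0, 0, 0, 0, 0, 0, 0.05], [0, 0, 0, 0, 0, 0, 0.05], [0, 0, 0, 0, 0, 0, 0.05]],
  ],
)

```text
clock: 29.08
eef_pos: [0.5985, 0.1923, -0.0016]
tcp_rot: [0.0, 0.699, 0.715, -0.0]
contact_force: [-0.5, -0.7, -1.3]
grip_width: 0.0149
grasp_force: 58.9
```

```bash
python3 - <<'E'
from h import *
f=cam("side");save(f,"s7");st(); print("side tray",trayfit(f)); f=cam("wrist")
P=cloud(f).reshape(-1,3); q=P[(P[:,1]>.2)&(P[:,1]<.27)&(P[:,0]>.5)&(P[:,0]<.72)]
r=zf(q,.010,.018); print("rim",rect(r) if len(r)>9 else 0,len(r), "near edge",np.percentile(r[:,1],1) if len(r) else 0)
E
```

```text
t 29.13 tcp [ 0.5985  0.1924 -0.0016] y-yaw 1.37 zaxis [-0. -0. -1.] w 0.0148 gf 58.9 F [-1.8 -1.1 -1.8] q6 [ 0.23   0.395  1.58  -0.     1.168  0.206]
side tray ([0.5903, 0.3941, 0.1018, 0.0071, 1.049], [0.5967, 0.1991, 0.0448], 53)
rim [0.5985, 0.2048, 0.0158, 0.0023, 1.6042] 165 near edge 0.20387411025342445
```

View pics/s7.png

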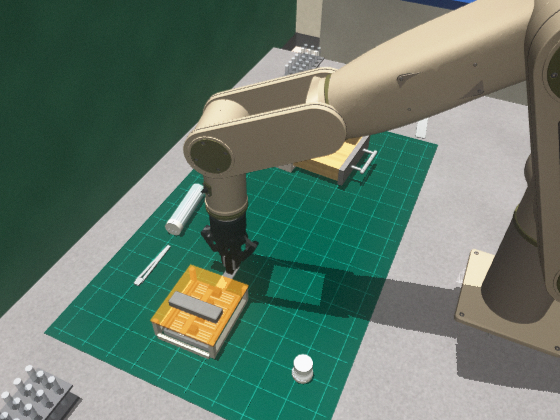

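The side view shows the loaded tray fully under the amber roof (155–245, 270–350). I'll hold it there, then draw it back.

carry_out(
  moves=[
    [[0, 0, 0, 0, 0, 0, 0.05], [0, 0, 0, 0, 0, 0, 0.05], [0, 0, 0, 0, 0, 0, 0.05], [0, 0, 0, 0, 0, 0, 0.05], [0, 0, 0, 0, 0, 0, 0.05], [0, 0, 0, 0, 0, 0, 0.05], [0, 0, 0, 0, 0, 0, 0.05], [0, 0, 0, 0, 0, 0, 0.05]],
  ],
)

```text
clock: 29.9
eef_pos: [0.5986, 0.1927, -0.0016]
tcp_rot: [0.0, 0.699, 0.716, 0.0]
contact_force: [-0.9, -2.0, -2.4]
grip_width: 0.0152
grasp_force: 59.0
```

carry_out(
  moves=[
    [[0.005, 0, 0, 0, 0, 0, 0.05], [0.005, 0, 0, 0, 0, 0, 0.05], [0.005, 0, 0, 0, 0, 0, 0.05], [0.005, 0, 0, 0, 0, 0, 0.05], [0.005, 0, 0, 0, 0, 0, 0.05], [0.005, 0, 0, 0, 0, 0, 0.05], [0.005, 0, 0, 0, 0, 0, 0.05], [0.005, 0, 0, 0, 0, 0, 0.05]],
  ],
)

```text
clock: 30.57
eef_pos: [0.5985, 0.1945, -0.0016]
tcp_rot: [-0.0, 0.698, 0.716, 0.0]
contact_force: [1.3, 1.0, -1.9]
grip_width: 0.0152
grasp_force: 58.9
```

carry_out(
  moves=[
    [[0.005, 0, 0, 0, 0, 0, 0.05], [0.005, 0, 0, 0, 0, 0, 0.05], [0.005, 0, 0, 0, 0, 0, 0.05], [0.005, 0, 0, 0, 0, 0, 0.05], [0.005, 0, 0, 0, 0, 0, 0.05], [0.005, 0, 0, 0, 0, 0, 0.05], [0.005, 0, 0, 0, 0, 0, 0.05], [0.005, 0, 0, 0, 0, 0, 0.05]],
  ],
)

```text
clock: 31.23
eef_pos: [0.5985, 0.1957, -0.0016]
tcp_rot: [-0.0, 0.698, 0.716, -0.0]
contact_force: [-0.2, -0.3, -2.6]
grip_width: 0.0152
grasp_force: 59.0
```

carry_out(
  moves=[
    [[-0.03, 0, 0, 0, 0, 0, 0.05], [-0.08, 0, 0, 0, 0, 0, 0.05], [-0.13, 0, 0, 0, 0, 0, 0.05], [-0.18, 0, 0, 0, 0, 0, 0.05], [-0.24, 0, 0, 0, 0, 0, 0.05], [-0.3, 0, 0, 0, 0, 0, 0.05], [-0.36, 0, 0, 0, 0, 0, 0.05], [-0.42, 0, 0, 0, 0, 0, 0.05]],
  ],
)

```text
clock: 31.9
eef_pos: [0.6013, 0.0674, -0.0016]
tcp_rot: [-0.0, 0.699, 0.715, -0.0]
contact_force: [1.0, 1.7, -2.7]
grip_width: 0.0151
grasp_force: 58.9
```

carry_out(
  moves=[
    [[-0.06, 0, 0, 0, 0, 0, 0.05], [-0.12, 0, 0, 0, 0, 0, 0.05], [-0.18, 0, 0, 0, 0, 0, 0.05], [-0.24, 0, 0, 0, 0, 0, 0.05], [-0.3, 0, 0, 0, 0, 0, 0.05], [-0.35, 0, 0, 0, 0, 0, 0.05], [-0.37, 0, 0, 0, 0, 0, 0.05], [-0.37, 0, 0, 0, 0, 0, 0.05]],
  ],
)

```text
clock: 32.57
eef_pos: [0.6041, -0.0438, -0.0015]
tcp_rot: [0.0, 0.699, 0.715, -0.0]
contact_force: [0.1, -2.5, -1.6]
grip_width: 0.0144
grasp_force: 59.0
```

```bash
python3 - <<'E'
from h import *
f=cam("side");st(); print("side tray",trayfit(f))
for c in cass(f,z0=.004): print(c)
E
```

```text
t 32.62 tcp [ 0.6041 -0.0427 -0.0015] y-yaw 1.28 zaxis [ 0.    -0.001 -1.   ] w 0.0152 gf 59.0 F [-0.8 -2.3 -2.4] q6 [-1.550e-01  3.390e-01  1.650e+00 -1.000e-03  1.152e+00 -1.770e-01]
side tray ([0.5991, 0.0839, 0.1582, 0.1095, -88.0542], [0.6024, -0.0372, 0.0447], 45)
([0.5998, 0.0451, 0.0898, 0.0433, 1.4925], [0.5992, 0.0418, 0.03], 80, 0.85)
([0.5978, 0.0744, 0.0859, 0.0541, 18.8162], [0.5987, 0.0757, 0.03], 78, 0.73)
([0.5984, 0.1148, 0.0889, 0.0405, 1.6894], [0.5974, 0.1095, 0.0298], 64, 0.9)
([0.5971, 0.1402, 0.0918, 0.0418, -3.7342], [0.5966, 0.14, 0.0298], 74, 0.73)
```

```bash
python3 - <<'E'
from h import *
plan([(.604,-.043,.10,1.3,"up"),(.50,-.22,.34,-3,"look")])
E
```

```text
t 32.72 tcp [ 0.6042 -0.0413 -0.0015] y-yaw 1.37 zaxis [ 0. -0. -1.] w 0.015 gf 58.9 F [ 0.8 -1.7 -2. ] q6 [-0.153  0.339  1.65  -0.     1.152 -0.177]
up [-0.0059, -0.0008, -0.3383] [0.0001, 0.0001, 0.0004] rows>=2.4
look [-0.582, -0.36, -0.8] [0.0, 0.0, 0.0239] rows>=7.6
```

carry_out(
  moves=[
    [[0, 0, 0, 0, 0, 0, 0.5], [0, 0, 0, 0, 0, 0, 0.5], [0, 0, 0, 0, 0, 0, 0.5], [0, 0, 0, 0, 0, 0, 0.5], [0, 0, -0.08, 0, 0, 0, 0.5], [0, 0, -0.18, 0, 0, 0, 0.5], [0, 0, -0.28, 0, 0, 0, 0.5], [0, 0, -0.34, 0, 0, 0, 0.5]],
  ],
)

```text
clock: 33.38
eef_pos: [0.6057, -0.041, 0.1041]
tcp_rot: [0.002, 0.698, 0.716, 0.001]
contact_force: [0.9, -0.5, 0.2]
grip_width: 0.0429
grasp_force: 0.0
```

carry_out(
  moves=[
    [[-0.582, -0.36, -0.8, 0, 0, 0.0239, 0.6], [-0.582, -0.36, -0.8, 0, 0, 0.0239, 0.6], [-0.582, -0.36, -0.8, 0, 0, 0.0239, 0.6], [-0.582, -0.36, -0.8, 0, 0, 0.0239, 0.6], [-0.582, -0.36, -0.8, 0, 0, 0.0239, 0.6], [-0.582, -0.36, -0.8, 0, 0, 0.0239, 0.6], [-0.582, -0.36, -0.8, 0, 0, 0.0239, 0.6], [-0.582, -0.36, -0.8, 0, 0, 0.0239, 0.6]],
  ],
)

```text
clock: 34.05
eef_pos: [0.4999, -0.2205, 0.3451]
tcp_rot: [0.003, 0.725, 0.689, 0.0]
contact_force: [0.5, -0.1, -0.2]
grip_width: 0.0509
grasp_force: 0.0
```

```bash
python3 - <<'E'
from h import *
cam("side");cam("side");st(); f=cam("wrist"); save(f,"w8"); P=cloud(f)
for s,b,p in inst(f,"cab",.4)[:1]:
    t=zf(p,.074,.088); print("cab",round(s,2),b,"top",rect(t))
for s,b,p in inst(f,"drawer_floor",.4)[:1]:
    fl=zf(p,.017,.027); fr=zf(p,.061,.072); print("drawer",round(s,2),b,"floor",rect(fl),"z",np.median(fl[:,2]),"front",rect(fr))
q=P.reshape(-1,3); q=q[(q[:,0]<.47)&(q[:,0]>.33)&(q[:,1]<-.15)&(q[:,1]>-.45)]
b=zf(q,.037,.053); print("bar band",rect(b),len(b)); fr=zf(q,.06,.075); print("front",rect(fr),len(fr))
wlook()
E
```

```text
t 34.15 tcp [ 0.5008 -0.2211  0.3458] y-yaw -3.07 zaxis [ 0.007 -0.005 -1.   ] w 0.0512 gf 0.0 F [-0.2  1.7 -0.2] q6 [-5.090e-01 -3.600e-02  1.414e+00 -1.000e-03  1.755e+00 -4.550e-01]
cab 0.86 [223.4, 135.8, 490.1, 266.3] top [0.7137, -0.2968, 0.2063, 0.2008, -4.021]
drawer 0.91 [228.0, 140.4, 349.6, 256.8] floor [0.5491, -0.2787, 0.1727, 0.1502, 85.8782] z 0.02170682104855287 front [0.4919, -0.2498, 0.2198, 0.1297, 44.5127]
bar band [0.4405, -0.2558, 0.1526, 0.0405, 83.4491] 563
front [0.4663, -0.2784, 0.1907, 0.0151, 86.0701] 756
tray ([0.599, -0.0474, 0.0314, 0.0124, -61.5767], [0.6045, -0.0439, 0.0443], 298)
```

View pics/w8.png

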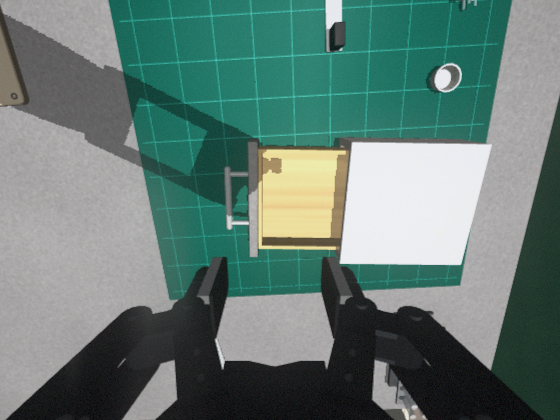

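The wrist view shows the drawer front at column 253, its floor spanning 260–345 × 148–248, the cabinet top on the right, and the tray handle at (337,37) clear of the drawer. Next I look at the tray again for picking.

```bash
python3 - <<'E'
from h import *
plan([(.55,.03,.20,1.4,"look")])
E
```

```text
t 34.45 tcp [ 0.5003 -0.2172  0.3385] y-yaw -2.84 zaxis [-0.003  0.002 -1.   ] w 0.0511 gf 0.0 F [-0.2 -1.1 -0.5] q6 [-0.504 -0.031  1.422  0.     1.753 -0.454]
look [0.8304, 0.1259, 0.4625] [-0.0008, -0.0005, -0.0235] rows>=6.9
```

carry_out(
  moves=[
    [[0.83, 0.126, 0.462, 0, 0, -0.0235, 0.6], [0.83, 0.126, 0.462, 0, 0, -0.0235, 0.6], [0.83, 0.126, 0.462, 0, 0, -0.0235, 0.6], [0.83, 0.126, 0.462, 0, 0, -0.0235, 0.6], [0.83, 0.126, 0.462, 0, 0, -0.0235, 0.6], [0.83, 0.126, 0.462, 0, 0, -0.0235, 0.6], [0.83, 0.126, 0.462, 0, 0, -0.0235, 0.6], [0.83, 0.126, 0.462, 0, 0, -0.0235, 0.6]],
  ],
)

```text
clock: 35.12
eef_pos: [0.548, 0.035, 0.1956]
tcp_rot: [-0.004, 0.697, 0.717, -0.002]
contact_force: [-0.8, 0.4, -1.2]
grip_width: 0.0513
grasp_force: 0.0
```

```bash
python3 - <<'E'
from h import *
cam("side");cam("side"); wlook()
plan([(.602,.040,.06,1.4,"above"),(.602,.040,-.002,1.4,"down"),(.602,.04,.065,1.4,"lift"),(.5251,-.3337,.065,-4,"drawer"),(.5251,-.3337,.017,-4,"place")])
E
```

```text
tray ([0.602, 0.0914, 0.1398, 0.1051, -88.3562], [0.6042, -0.0416, 0.044], 319)
cass 0.88 blocktop [0.6011, 0.1398, 0.0302, 0.0139, 1.5841] ztop 0.0301 plate [0.6014, 0.1401, 0.089, 0.023, 1.4832]
cass 0.87 blocktop [0.6035, 0.0386, 0.03, 0.0137, 1.7734] ztop 0.0301 plate [0.6039, 0.0393, 0.0889, 0.0225, 1.4677]
cass 0.81 blocktop [0.6026, 0.0717, 0.0302, 0.0138, 1.641] ztop 0.0302 plate [0.6028, 0.0716, 0.089, 0.0239, 1.6781]
cass 0.70 blocktop [0.6024, 0.1065, 0.0303, 0.0126, 1.553] ztop 0.0302 plate [0.6028, 0.1064, 0.0894, 0.0233, 1.5387]
t 35.37 tcp [0.5511 0.0279 0.2023] y-yaw 1.3 zaxis [ 0.001 -0.    -1.   ] w 0.0514 gf 0.0 F [-0.9 -0.3 -0.9] q6 [-0.042  0.003  1.635 -0.     1.503 -0.065]
above [0.0368, 0.1703, 0.4744] [0.0002, 0.0001, -0.0006] rows>=3.6
down [0.0, 0.0, 0.2067] [0.0, 0.0, 0.0] rows>=1.5
lift [0.0, 0.0, -0.2233] [0.0, 0.0, 0.0] rows>=1.6
drawer [-1.239, -0.2867, 0.0] [0.0, 0.0, 0.03] rows>=9.1
place [0.0, 0.0, 0.16] [0.0, 0.0, 0.0] rows>=1.2
```

carry_out(
  moves=[
    [[0.03, 0.178, 0.12, 0, 0, 0, 0.6], [0.03, 0.178, 0.24, 0, 0, 0, 0.6], [0.03, 0.178, 0.36, 0, 0, 0, 0.6], [0.03, 0.178, 0.44, 0, 0, 0, 0.6], [0.03, 0.178, 0.48, 0, 0, 0, 0.6], [0.03, 0.178, 0.48, 0, 0, 0, 0.6], [0.03, 0.178, 0.48, 0, 0, 0, 0.6]],
  ],
  force=50,
)

```text
clock: 35.95
eef_pos: [0.6045, 0.0378, 0.059]
tcp_rot: [0.0, 0.699, 0.715, 0.0]
contact_force: [0.2, -0.0, 1.0]
grip_width: 0.0513
grasp_force: 0.0
```

carry_out(
  moves=[
    [[0, 0, 0.05, 0, 0, 0, 0.6], [0, 0, 0.1, 0, 0, 0, 0.6], [0, 0, 0.15, 0, 0, 0, 0.6], [0, 0, 0.19, 0, 0, 0, 0.6], [0, 0, 0.19, 0, 0, 0, 0.6], [0, 0, 0.19, 0, 0, 0, 0.2], [0, 0, 0.19, 0, 0, 0, 0.2], [0, 0, 0.19, 0, 0, 0, 0.2]],
  ],
)

```text
clock: 36.62
eef_pos: [0.6058, 0.0385, 0.0032]
tcp_rot: [0.001, 0.699, 0.715, 0.001]
contact_force: [0.2, -0.3, 5.6]
grip_width: 0.0274
grasp_force: 49.5
```

carry_out(
  moves=[
    [[0, 0, 0, 0, 0, 0, 0.2], [0, 0, 0, 0, 0, 0, 0.2], [0, 0, 0, 0, 0, 0, 0.2], [0, 0, -0.06, 0, 0, 0, 0.2], [0, 0, -0.13, 0, 0, 0, 0.2], [0, 0, -0.2, 0, 0, 0, 0.2], [0, 0, -0.223, 0, 0, 0, 0.2]],
  ],
)

```text
clock: 37.2
eef_pos: [0.6066, 0.0386, 0.0721]
tcp_rot: [0.002, 0.699, 0.715, 0.002]
contact_force: [0.6, -0.1, 0.7]
grip_width: 0.0278
grasp_force: 49.4
```

carry_out(
  moves=[
    [[-0.08, -0.02, 0, 0, 0, 0, 0.2], [-0.18, -0.04, 0, 0, 0, 0.01, 0.2], [-0.29, -0.07, 0, 0, 0, 0.02, 0.2], [-0.4, -0.1, 0, 0, 0, 0.03, 0.2], [-0.5, -0.12, 0, 0, 0, 0.03, 0.2], [-0.58, -0.14, 0, 0, 0, 0.03, 0.2], [-0.62, -0.146, 0, 0, 0, 0.03, 0.2], [-0.62, -0.146, 0, 0, 0, 0.03, 0.2]],
  ],
)

```text
clock: 37.87
eef_pos: [0.5641, -0.1509, 0.0677]
tcp_rot: [0.0, 0.733, 0.68, -0.0]
contact_force: [0.6, 0.0, 0.4]
grip_width: 0.0274
grasp_force: 49.4
```

```bash
python3 - <<'E'
from h import *
cam("side")
plan([(.5251,-.3337,.065,-4,"drawer"),(.5251,-.3337,.0175,-4,"place"),(.5251,-.3337,.09,-4,"up")])
E
```

```text
t 37.92 tcp [ 0.5645 -0.1492  0.0676] y-yaw -4.22 zaxis [ 0.  0. -1.] w 0.0279 gf 49.4 F [-0.8  0.4  0.8] q6 [-0.346  0.198  1.68   0.     1.264 -0.273]
drawer [-0.623, -0.0856, 0.0086] [0.0001, -0.0001, -0.0012] rows>=4.5
place [0.0, 0.0, 0.1583] [0.0, 0.0, 0.0] rows>=1.1
up [0.0, 0.0, -0.2417] [0.0, 0.0, 0.0] rows>=1.7
```

carry_out(
  moves=[
    [[-0.08, -0.01, 0, 0, 0, 0, 0.2], [-0.18, -0.025, 0, 0, 0, 0, 0.2], [-0.29, -0.04, 0, 0, 0, 0, 0.2], [-0.4, -0.055, 0, 0, 0, 0, 0.2], [-0.5, -0.07, 0, 0, 0, 0, 0.2], [-0.58, -0.08, 0, 0, 0, 0, 0.2], [-0.623, -0.086, 0, 0, 0, 0, 0.2], [-0.623, -0.086, 0, 0, 0, 0, 0.2]],
  ],
)

```text
clock: 38.58
eef_pos: [0.5255, -0.3342, 0.0676]
tcp_rot: [0.0, 0.732, 0.681, -0.0]
contact_force: [0.5, -0.4, -0.2]
grip_width: 0.0273
grasp_force: 49.4
```

```bash
python3 - <<'E'
from h import *
f=cam("side")
for c in cass(f,z0=.068): print("held",c)
f=cam("wrist"); P=cloud(f).reshape(-1,3); q=P[(P[:,0]>.44)&(P[:,0]<.6)&(P[:,1]<-.1)&(P[:,1]>-.42)]
fr=zf(q,.060,.068); fr=fr[fr[:,0]<.49]; print("front",rect(fr) if len(fr)>9 else 0)
plan([(.5251,-.3337,.0225,-4,"place")])
E
```

```text
held ([0.5242, -0.329, 0.0915, 0.0285, -1.6772], [0.5251, -0.3294, 0.0933], 38, 0.51)
front [0.4683, -0.2833, 0.1814, 0.0206, 86.085]
t 38.73 tcp [ 0.5261 -0.3311  0.0674] y-yaw -4.03 zaxis [-0.     0.001 -1.   ] w 0.0275 gf 49.4 F [-0.2  0.7 -1.4] q6 [-6.450e-01  2.950e-01  1.567e+00  1.000e-03  1.281e+00 -5.750e-01]
place [-0.0089, -0.0025, 0.1496] [-0.0001, -0.0003, -0.0002] rows>=1.1
```

carry_out(
  moves=[
    [[-0.008, 0, 0.03, 0, 0, 0, 0.2], [-0.008, 0, 0.07, 0, 0, 0, 0.2], [-0.008, 0, 0.11, 0, 0, 0, 0.2], [-0.008, 0, 0.14, 0, 0, 0, 0.2], [-0.008, 0, 0.149, 0, 0, 0, 0.2], [-0.008, 0, 0.149, 0, 0, 0, 0.5], [-0.008, 0, 0.149, 0, 0, 0, 0.5], [-0.008, 0, 0.149, 0, 0, 0, 0.5]],
  ],
)

```text
clock: 39.4
eef_pos: [0.5251, -0.3351, 0.0225]
tcp_rot: [-0.0, 0.732, 0.681, -0.0]
contact_force: [0.8, -0.3, 0.3]
grip_width: 0.043
grasp_force: 0.0
```

carry_out(
  moves=[
    [[0, 0, -0.03, 0, 0, 0, 0.5], [0, 0, -0.1, 0, 0, 0, 0.5], [0, 0, -0.2, 0, 0, 0, 0.5], [0, 0, -0.32, 0, 0, 0, 0.5], [0.1, 0, -0.42, 0, 0, 0, 0.6], [0.2, 0, -0.5, 0, 0, 0, 0.6], [0.3, 0, -0.5, 0, 0, 0, 0.6], [0.3, 0, -0.5, 0, 0, 0, 0.6]],
  ],
)

```text
clock: 40.07
eef_pos: [0.5338, -0.2419, 0.1769]
tcp_rot: [0.002, 0.731, 0.682, 0.002]
contact_force: [-0.8, -0.3, -0.4]
grip_width: 0.0511
grasp_force: 0.0
```

```bash
python3 - <<'E'
from h import *
f=cam("side")
for c in cass(f,z0=.022): print("side",c)
f=cam("wrist"); P=cloud(f).reshape(-1,3)
for s,b,p in inst(f,"cassette0",.3):
    h=p[p[:,2]>.02]; print("w",round(s,2),rect(zf(p,.026,.055)),np.percentile(p[:,2],95))
q=P[(P[:,0]>.44)&(P[:,0]<.6)&(P[:,1]<-.1)&(P[:,1]>-.45)]; fr=zf(q,.060,.07); fr=fr[fr[:,0]<.49]; print("front",rect(fr) if len(fr)>9 else 0)
s=st()
plan([(.6027,.0717,.20,1.4,"over B")],s["eef_pos"],q2R(s["tcp_rot"]))
E
```

```text
side ([0.5284, -0.3314, 0.0754, 0.0289, -3.4239], [0.5223, -0.3293, 0.0475], 41, 0.49)
w 0.85 [0.5258, -0.3329, 0.09, 0.0241, -3.1106] 0.04784342117985374
front [0.467, -0.2787, 0.1933, 0.0155, 85.9571]
t 40.27 tcp [ 0.5314 -0.246   0.1729] y-yaw -4.09 zaxis [-0. -0. -1.] w 0.0514 gf 0.0 F [-0.2  0.3 -0.3] q6 [-0.521  0.111  1.576 -0.     1.454 -0.449]
over B [1.0732, 0.1615, -0.0907] [-0.0001, 0.0001, -0.0305] rows>=7.8
```

carry_out(
  moves=[
    [[0.97, 0.1, -0.1, 0, 0, -0.0305, 0.6], [0.97, 0.1, -0.1, 0, 0, -0.0305, 0.6], [0.97, 0.1, -0.1, 0, 0, -0.0305, 0.6], [0.97, 0.1, -0.1, 0, 0, -0.0305, 0.6], [0.97, 0.1, -0.1, 0, 0, -0.0305, 0.6], [0.97, 0.1, -0.1, 0, 0, -0.0305, 0.6], [0.97, 0.1, -0.1, 0, 0, -0.0305, 0.6], [0.97, 0.1, -0.1, 0, 0, -0.0305, 0.6]],
  ],
)

```text
clock: 40.93
eef_pos: [0.5832, 0.0482, 0.2033]
tcp_rot: [-0.001, 0.697, 0.717, 0.001]
contact_force: [0.7, -1.2, -0.3]
grip_width: 0.0509
grasp_force: 0.0
```

```bash
python3 - <<'E'
from h import *
cam("side");cam("side"); wlook()
plan([(.6027,.0717,.055,1.5,"over B")])
E
```

```text
tray ([0.6022, 0.064, 0.1884, 0.1062, -88.4105], [0.6047, -0.0416, 0.0441], 300)
cass 0.96 blocktop [0.6022, 0.1064, 0.0294, 0.0132, 1.5878] ztop 0.0301 plate [0.6027, 0.1064, 0.0887, 0.023, 1.5351]
cass 0.87 blocktop [0.6021, 0.0715, 0.0292, 0.0144, 1.3859] ztop 0.0300 plate [0.6028, 0.0719, 0.0889, 0.0232, 1.3775]
cass 0.81 blocktop [0.6012, 0.1399, 0.0296, 0.0122, 1.4555] ztop 0.0301 plate [0.6011, 0.14, 0.0899, 0.0225, 1.4609]
t 41.18 tcp [0.5821 0.0407 0.2022] y-yaw 1.3 zaxis [-0.001 -0.001 -1.   ] w 0.0514 gf 0.0 F [-0.2 -0.2  0.1] q6 [-1.800e-02  9.100e-02  1.544e+00 -1.000e-03  1.508e+00 -4.000e-02]
over B [0.102, 0.0717, 0.4906] [-0.0004, 0.0002, -0.0011] rows>=3.6
```

carry_out(
  moves=[
    [[0.1, 0.072, 0.12, 0, 0, 0, 0.6], [0.1, 0.072, 0.24, 0, 0, 0, 0.6], [0.1, 0.072, 0.36, 0, 0, 0, 0.6], [0.1, 0.072, 0.44, 0, 0, 0, 0.6], [0.1, 0.072, 0.49, 0, 0, 0, 0.6], [0.1, 0.072, 0.49, 0, 0, 0, 0.6], [0.1, 0.072, 0.49, 0, 0, 0, 0.6]],
  ],
)

```text
clock: 41.77
eef_pos: [0.6023, 0.0713, 0.0549]
tcp_rot: [-0.001, 0.699, 0.715, -0.001]
contact_force: [0.7, -0.3, 0.2]
grip_width: 0.0513
grasp_force: 0.0
```

carry_out(
  moves=[
    [[0, 0, 0.05, 0, 0, 0, 0.6], [0, 0, 0.1, 0, 0, 0, 0.6], [0, 0, 0.15, 0, 0, 0, 0.6], [0, 0, 0.183, 0, 0, 0, 0.6], [0, 0, 0.183, 0, 0, 0, 0.6], [0, 0, 0.183, 0, 0, 0, 0.2], [0, 0, 0.183, 0, 0, 0, 0.2], [0, 0, 0.183, 0, 0, 0, 0.2]],
  ],
)

```text
clock: 42.43
eef_pos: [0.6048, 0.073, 0.0031]
tcp_rot: [0.001, 0.698, 0.716, 0.001]
contact_force: [-0.1, -1.2, 3.5]
grip_width: 0.0275
grasp_force: 49.6
```

carry_out(
  moves=[
    [[0, 0, 0, 0, 0, 0, 0.2], [0, 0, 0, 0, 0, 0, 0.2], [0, 0, 0, 0, 0, 0, 0.2], [0, 0, -0.06, 0, 0, 0, 0.2], [0, 0, -0.13, 0, 0, 0, 0.2], [0, 0, -0.2, 0, 0, 0, 0.2], [0, 0, -0.223, 0, 0, 0, 0.2]],
  ],
)

```text
clock: 43.02
eef_pos: [0.6056, 0.0733, 0.0721]
tcp_rot: [0.002, 0.698, 0.716, 0.002]
contact_force: [0.3, -0.1, 0.8]
grip_width: 0.0275
grasp_force: 49.4
```

carry_out(
  moves=[
    [[-0.08, -0.02, 0, 0, 0, 0, 0.2], [-0.18, -0.04, 0, 0, 0, 0.01, 0.2], [-0.29, -0.07, 0, 0, 0, 0.02, 0.2], [-0.4, -0.1, 0, 0, 0, 0.03, 0.2], [-0.5, -0.12, 0, 0, 0, 0.03, 0.2], [-0.58, -0.13, 0, 0, 0, 0.03, 0.2], [-0.616, -0.14, 0, 0, 0, 0.03, 0.2], [-0.616, -0.14, 0, 0, 0, 0.03, 0.2]],
  ],
)

```text
clock: 43.68
eef_pos: [0.5652, -0.1149, 0.0677]
tcp_rot: [0.0, 0.732, 0.681, -0.0]
contact_force: [-0.2, 1.0, 0.3]
grip_width: 0.0278
grasp_force: 49.4
```

```bash
python3 - <<'E'
from h import *
cam("side")
plan([(.528,-.300,.068,-4,"drawer")])
E
```

```text
t 43.73 tcp [ 0.5655 -0.1133  0.0677] y-yaw -4.12 zaxis [-0.  0. -1.] w 0.0276 gf 49.4 F [-0.2  1.1 -0.2] q6 [-0.287  0.18   1.7    0.     1.262 -0.215]
drawer [-0.6296, -0.0799, -0.0012] [-0.0001, -0.0001, -0.0007] rows>=4.6
```

carry_out(
  moves=[
    [[-0.08, -0.01, 0, 0, 0, 0, 0.2], [-0.18, -0.025, 0, 0, 0, 0, 0.2], [-0.29, -0.04, 0, 0, 0, 0, 0.2], [-0.4, -0.055, 0, 0, 0, 0, 0.2], [-0.5, -0.065, 0, 0, 0, 0, 0.2], [-0.59, -0.075, 0, 0, 0, 0, 0.2], [-0.632, -0.08, 0, 0, 0, 0, 0.2], [-0.632, -0.08, 0, 0, 0, 0, 0.2]],
  ],
)

```text
clock: 44.4
eef_pos: [0.5286, -0.3015, 0.0679]
tcp_rot: [0.0, 0.732, 0.681, -0.0]
contact_force: [0.1, -0.1, -0.4]
grip_width: 0.0278
grasp_force: 49.4
```

carry_out(
  moves=[
    [[0, 0, 0.03, 0, 0, 0, 0.2], [0, 0, 0.07, 0, 0, 0, 0.2], [0, 0, 0.11, 0, 0, 0, 0.2], [0, 0, 0.14, 0, 0, 0, 0.2], [0, 0, 0.15, 0, 0, 0, 0.2], [0, 0, 0.15, 0, 0, 0, 0.5], [0, 0, 0.15, 0, 0, 0, 0.5], [0, 0, 0.15, 0, 0, 0, 0.5]],
  ],
)

```text
clock: 45.07
eef_pos: [0.5285, -0.2996, 0.0225]
tcp_rot: [-0.0, 0.731, 0.682, -0.0]
contact_force: [1.4, -0.3, 0.6]
grip_width: 0.0428
grasp_force: 0.0
```

carry_out(
  moves=[
    [[0, 0, -0.03, 0, 0, 0, 0.5], [0, 0, -0.1, 0, 0, 0, 0.5], [0, 0, -0.2, 0, 0, 0, 0.5], [0, 0, -0.32, 0, 0, 0, 0.5], [0.1, 0, -0.42, 0, 0, 0, 0.6], [0.2, 0, -0.5, 0, 0, 0, 0.6], [0.3, 0, -0.55, 0, 0, 0, 0.6], [0.3, 0, -0.55, 0, 0, 0, 0.6]],
  ],
)

```text
clock: 45.73
eef_pos: [0.5378, -0.2069, 0.1943]
tcp_rot: [0.003, 0.73, 0.683, 0.002]
contact_force: [0.5, -0.3, 0.8]
grip_width: 0.0511
grasp_force: 0.0
```

```bash
cat >> h.py <<'E'
def dlook():
    cam("side"); cam("side"); f=cam("wrist")
    for s,b,p in inst(f,"cassette0",.3): print("w",round(s,2),rect(zf(p,.026,.055)),"top %.4f"%np.percentile(p[:,2],95))
    P=cloud(f).reshape(-1,3); q=P[(P[:,0]>.44)&(P[:,0]<.6)&(P[:,1]<-.1)&(P[:,1]>-.45)]; fr=zf(q,.060,.07); fr=fr[fr[:,0]<.49]; print("front",rect(fr) if len(fr)>9 else 0)
E
python3 - <<'E'
from h import *
dlook()
plan([(.5825,.07,.20,1.5,"toward C")])
E
```

```text
w 0.92 [0.5264, -0.3334, 0.0894, 0.0246, -3.957] top 0.0478
front [0.468, -0.2793, 0.1941, 0.0152, 85.9869]
t 45.93 tcp [ 0.5345 -0.2107  0.1878] y-yaw -4.0 zaxis [-0. -0. -1.] w 0.0511 gf 0.0 F [-0.7  0.2 -0.1] q6 [-0.464  0.073  1.589 -0.     1.48  -0.395]
toward C [0.9444, 0.0943, -0.041] [-0.0002, 0.0001, -0.0305] rows>=6.8
```

```bash
cat >> h.py <<'E'
def blocks(f,zt,x,y):
    """block tops at height zt by depth alone, inside ranges x,y"""
    P=cloud(f); m=(np.abs(P[...,2]-zt)<.003)&(P[...,0]>x[0])&(P[...,0]<x[1])&(P[...,1]>y[0])&(P[...,1]<y[1])
    n,L=cv2.connectedComponents(m.astype(np.uint8))
    for i in range(1,n):
        p=P[L==i]
        if len(p)>25: print("block",rect(p),"z %.4f"%p[:,2].mean(),len(p))
E
python3 - <<'E'
from h import *
blocks(cam("wrist"),.048,(.48,.62),(-.36,-.21)); st()
E
```

```text
block [0.5291, -0.299, 0.0298, 0.0148, -4.6989] z 0.0474 290
block [0.5267, -0.3338, 0.0283, 0.0152, -4.5504] z 0.0474 265
t 45.98 tcp [ 0.5342 -0.2109  0.1872] y-yaw -4.03 zaxis [-0.001  0.    -1.   ] w 0.051 gf 0.0 F [ 1.3 -0.1 -0.1] q6 [-0.465  0.074  1.589 -0.     1.48  -0.395]
```

carry_out(
  moves=[
    [[0.944, 0.094, -0.04, 0, 0, -0.0305, 0.6], [0.944, 0.094, -0.04, 0, 0, -0.0305, 0.6], [0.944, 0.094, -0.04, 0, 0, -0.0305, 0.6], [0.944, 0.094, -0.04, 0, 0, -0.0305, 0.6], [0.944, 0.094, -0.04, 0, 0, -0.0305, 0.6], [0.944, 0.094, -0.04, 0, 0, -0.0305, 0.6], [0.944, 0.094, -0.04, 0, 0, -0.0305, 0.6], [0.944, 0.094, -0.04, 0, 0, -0.0305, 0.6]],
  ],
)

```text
clock: 46.65
eef_pos: [0.5828, 0.0755, 0.199]
tcp_rot: [-0.001, 0.697, 0.718, 0.0]
contact_force: [0.0, -0.7, -0.2]
grip_width: 0.0513
grasp_force: 0.0
```

```bash
python3 - <<'E'
from h import *
cam("side");cam("side"); wlook()
plan([(.6025,.1065,.055,1.5,"over C")])
E
```

```text
tray ([0.602, 0.0658, 0.1912, 0.1061, -88.4562], [0.6048, -0.0404, 0.0441], 265)
cass 0.73 blocktop [0.6023, 0.107, 0.0287, 0.0127, 1.6756] ztop 0.0301 plate [0.6027, 0.1071, 0.089, 0.0232, 1.2408]
cass 0.70 blocktop [0.6013, 0.1403, 0.0288, 0.0128, 1.7399] ztop 0.0301 plate [0.6014, 0.1394, 0.0892, 0.0246, 1.5791]
t 46.9 tcp [0.5825 0.0685 0.1992] y-yaw 1.39 zaxis [-0.001 -0.001 -1.   ] w 0.0513 gf 0.0 F [1.  0.1 0.1] q6 [ 0.03   0.1    1.539 -0.     1.503  0.006]
over C [0.1253, 0.0704, 0.4804] [-0.0005, 0.0002, -0.0006] rows>=3.6
```

carry_out(
  moves=[
    [[0.123, 0.068, 0.12, 0, 0, 0, 0.6], [0.123, 0.068, 0.24, 0, 0, 0, 0.6], [0.123, 0.068, 0.36, 0, 0, 0, 0.6], [0.123, 0.068, 0.44, 0, 0, 0, 0.6], [0.123, 0.068, 0.48, 0, 0, 0, 0.6], [0.123, 0.068, 0.48, 0, 0, 0, 0.6], [0.123, 0.068, 0.48, 0, 0, 0, 0.6]],
  ],
)

```text
clock: 47.48
eef_pos: [0.6025, 0.1065, 0.0566]
tcp_rot: [-0.0, 0.698, 0.716, -0.0]
contact_force: [0.8, 0.2, 0.6]
grip_width: 0.0514
grasp_force: 0.0
```

carry_out(
  moves=[
    [[0, 0, 0.05, 0, 0, 0, 0.6], [0, 0, 0.1, 0, 0, 0, 0.6], [0, 0, 0.15, 0, 0, 0, 0.6], [0, 0, 0.183, 0, 0, 0, 0.6], [0, 0, 0.183, 0, 0, 0, 0.6], [0, 0, 0.183, 0, 0, 0, 0.2], [0, 0, 0.183, 0, 0, 0, 0.2], [0, 0, 0.183, 0, 0, 0, 0.2]],
  ],
)

```text
clock: 48.15
eef_pos: [0.604, 0.1077, 0.0034]
tcp_rot: [0.001, 0.698, 0.716, 0.001]
contact_force: [-1.0, -0.8, 6.5]
grip_width: 0.0276
grasp_force: 49.4
```

carry_out(
  moves=[
    [[0, 0, 0, 0, 0, 0, 0.2], [0, 0, 0, 0, 0, 0, 0.2], [0, 0, 0, 0, 0, 0, 0.2], [0, 0, -0.06, 0, 0, 0, 0.2], [0, 0, -0.13, 0, 0, 0, 0.2], [0, 0, -0.2, 0, 0, 0, 0.2], [0, 0, -0.223, 0, 0, 0, 0.2]],
  ],
)

```text
clock: 48.73
eef_pos: [0.6047, 0.1079, 0.0724]
tcp_rot: [0.002, 0.698, 0.716, 0.002]
contact_force: [0.6, 0.4, 0.6]
grip_width: 0.0274
grasp_force: 49.4
```

carry_out(
  moves=[
    [[-0.08, -0.02, 0, 0, 0, 0, 0.2], [-0.18, -0.04, 0, 0, 0, 0.01, 0.2], [-0.29, -0.07, 0, 0, 0, 0.02, 0.2], [-0.4, -0.1, 0, 0, 0, 0.03, 0.2], [-0.5, -0.12, 0, 0, 0, 0.03, 0.2], [-0.58, -0.13, 0, 0, 0, 0.03, 0.2], [-0.618, -0.135, 0, 0, 0, 0.03, 0.2], [-0.618, -0.135, 0, 0, 0, 0.03, 0.2]],
  ],
)

```text
clock: 49.4
eef_pos: [0.5663, -0.0812, 0.0679]
tcp_rot: [0.0, 0.732, 0.682, -0.0]
contact_force: [0.6, -1.0, 0.0]
grip_width: 0.0275
grasp_force: 49.4
```

```bash
python3 - <<'E'
from h import *
cam("side")
plan([(.5305,-.266,.068,-4,"drawer")])
E
```

```text
t 49.45 tcp [ 0.5665 -0.0796  0.0679] y-yaw -4.03 zaxis [ 0.  0. -1.] w 0.0276 gf 49.4 F [ 0.5 -0.1  0.1] q6 [-0.229  0.168  1.714  0.     1.26  -0.159]
drawer [-0.6284, -0.076, -0.0005] [0.0, -0.0001, -0.0002] rows>=4.6
```

carry_out(
  moves=[
    [[-0.08, -0.01, 0, 0, 0, 0, 0.2], [-0.18, -0.025, 0, 0, 0, 0, 0.2], [-0.29, -0.04, 0, 0, 0, 0, 0.2], [-0.4, -0.055, 0, 0, 0, 0, 0.2], [-0.5, -0.065, 0, 0, 0, 0, 0.2], [-0.59, -0.073, 0, 0, 0, 0, 0.2], [-0.631, -0.076, 0, 0, 0, 0, 0.2], [-0.631, -0.076, 0, 0, 0, 0, 0.2]],
  ],
)

```text
clock: 50.12
eef_pos: [0.5311, -0.2674, 0.068]
tcp_rot: [0.0, 0.731, 0.682, -0.0]
contact_force: [0.0, -0.2, -0.8]
grip_width: 0.0279
grasp_force: 49.4
```

carry_out(
  moves=[
    [[0, 0, 0.03, 0, 0, 0, 0.2], [0, 0, 0.07, 0, 0, 0, 0.2], [0, 0, 0.11, 0, 0, 0, 0.2], [0, 0, 0.14, 0, 0, 0, 0.2], [0, 0, 0.15, 0, 0, 0, 0.2], [0, 0, 0.15, 0, 0, 0, 0.5], [0, 0, 0.15, 0, 0, 0, 0.5], [0, 0, 0.15, 0, 0, 0, 0.5]],
  ],
)

```text
clock: 50.78
eef_pos: [0.5307, -0.2656, 0.0224]
tcp_rot: [-0.0, 0.731, 0.683, -0.0]
contact_force: [0.3, 0.6, 0.2]
grip_width: 0.043
grasp_force: 0.0
```

carry_out(
  moves=[
    [[0, 0, -0.03, 0, 0, 0, 0.5], [0, 0, -0.1, 0, 0, 0, 0.5], [0, 0, -0.2, 0, 0, 0, 0.5], [0, 0, -0.32, 0, 0, 0, 0.5], [0, 0, -0.42, 0, 0, 0, 0.6], [0.1, 0, -0.5, 0, 0, 0, 0.6], [0.2, 0, -0.6, 0, 0, 0, 0.6], [0.2, 0, -0.6, 0, 0, 0, 0.6]],
  ],
)

```text
clock: 51.45
eef_pos: [0.5384, -0.2037, 0.2114]
tcp_rot: [0.004, 0.73, 0.683, 0.003]
contact_force: [0.2, -0.0, 0.5]
grip_width: 0.0509
grasp_force: 0.0
```

```bash
python3 - <<'E'
from h import *
cam("side"); cam("side"); blocks(cam("wrist"),.048,(.48,.62),(-.36,-.21))
plan([(.5825,.10,.20,1.5,"toward D")])
E
```

```text
block [0.5315, -0.2642, 0.0281, 0.0132, -2.6863] z 0.0474 257
block [0.5305, -0.2985, 0.0289, 0.0135, -4.41] z 0.0475 238
block [0.5275, -0.3338, 0.0285, 0.0144, -4.3684] z 0.0474 229
t 51.6 tcp [ 0.5353 -0.2062  0.204 ] y-yaw -3.85 zaxis [ 0.001 -0.001 -1.   ] w 0.0511 gf 0.0 F [ 0.6 -0.8 -1.1] q6 [-0.457  0.06   1.573 -0.     1.507 -0.39 ]
toward D [1.0289, 0.0884, 0.0125] [0.0005, 0.0003, -0.0297] rows>=7.4
```

carry_out(
  moves=[
    [[1, 0.088, 0.01, 0, 0, -0.0297, 0.6], [1, 0.088, 0.01, 0, 0, -0.0297, 0.6], [1, 0.088, 0.01, 0, 0, -0.0297, 0.6], [1, 0.088, 0.01, 0, 0, -0.0297, 0.6], [1, 0.088, 0.01, 0, 0, -0.0297, 0.6], [1, 0.088, 0.01, 0, 0, -0.0297, 0.6], [1, 0.088, 0.01, 0, 0, -0.0297, 0.6], [1, 0.088, 0.01, 0, 0, -0.0297, 0.6]],
  ],
)

```text
clock: 52.27
eef_pos: [0.581, 0.0961, 0.198]
tcp_rot: [-0.002, 0.697, 0.717, -0.0]
contact_force: [0.8, 0.1, 0.6]
grip_width: 0.0516
grasp_force: 0.0
```

```bash
python3 - <<'E'
from h import *
cam("side");cam("side"); wlook()
plan([(.6014,.1400,.055,1.5,"over D")])
E
```

```text
tray None
cass 0.56 blocktop [0.6007, 0.1399, 0.0294, 0.0136, 2.1099] ztop 0.0301 plate [0.6013, 0.1396, 0.0895, 0.0247, 1.6801]
t 52.52 tcp [0.5813 0.0896 0.1989] y-yaw 1.37 zaxis [-0.002 -0.001 -1.   ] w 0.0515 gf 0.0 F [-0.3  0.1  0.2] q6 [ 6.600e-02  1.060e-01  1.534e+00 -1.000e-03  1.503e+00  4.200e-02]
over D [0.1667, 0.0718, 0.4796] [-0.0006, 0.0003, -0.0007] rows>=3.7
```

carry_out(
  moves=[
    [[0.164, 0.07, 0.12, 0, 0, 0, 0.6], [0.164, 0.07, 0.24, 0, 0, 0, 0.6], [0.164, 0.07, 0.36, 0, 0, 0, 0.6], [0.164, 0.07, 0.44, 0, 0, 0, 0.6], [0.164, 0.07, 0.48, 0, 0, 0, 0.6], [0.164, 0.07, 0.48, 0, 0, 0, 0.6], [0.164, 0.07, 0.48, 0, 0, 0, 0.6]],
  ],
)

```text
clock: 53.1
eef_pos: [0.6018, 0.1395, 0.0566]
tcp_rot: [-0.0, 0.699, 0.715, -0.0]
contact_force: [0.0, -0.1, 0.2]
grip_width: 0.051
grasp_force: 0.0
```

carry_out(
  moves=[
    [[0, 0, 0.05, 0, 0, 0, 0.6], [0, 0, 0.1, 0, 0, 0, 0.6], [0, 0, 0.15, 0, 0, 0, 0.6], [0, 0, 0.183, 0, 0, 0, 0.6], [0, 0, 0.183, 0, 0, 0, 0.6], [0, 0, 0.183, 0, 0, 0, 0.2], [0, 0, 0.183, 0, 0, 0, 0.2], [0, 0, 0.183, 0, 0, 0, 0.2]],
  ],
)

```text
clock: 53.77
eef_pos: [0.6033, 0.141, 0.0035]
tcp_rot: [0.001, 0.698, 0.716, 0.001]
contact_force: [-1.5, -1.1, 6.1]
grip_width: 0.0277
grasp_force: 49.0
```

carry_out(
  moves=[
    [[0, 0, 0, 0, 0, 0, 0.2], [0, 0, 0, 0, 0, 0, 0.2], [0, 0, 0, 0, 0, 0, 0.2], [0, 0, -0.06, 0, 0, 0, 0.2], [0, 0, -0.13, 0, 0, 0, 0.2], [0, 0, -0.2, 0, 0, 0, 0.2], [0, 0, -0.223, 0, 0, 0, 0.2]],
  ],
)

```text
clock: 54.35
eef_pos: [0.6041, 0.1415, 0.0726]
tcp_rot: [0.002, 0.698, 0.716, 0.002]
contact_force: [0.2, -0.3, 0.5]
grip_width: 0.0276
grasp_force: 49.3
```

carry_out(
  moves=[
    [[-0.08, -0.02, 0, 0, 0, 0, 0.2], [-0.18, -0.04, 0, 0, 0, 0.01, 0.2], [-0.29, -0.07, 0, 0, 0, 0.02, 0.2], [-0.4, -0.1, 0, 0, 0, 0.03, 0.2], [-0.5, -0.12, 0, 0, 0, 0.03, 0.2], [-0.58, -0.125, 0, 0, 0, 0.03, 0.2], [-0.617, -0.129, 0, 0, 0, 0.03, 0.2], [-0.617, -0.129, 0, 0, 0, 0.03, 0.2]],
  ],
)

```text
clock: 55.02
eef_pos: [0.5674, -0.0474, 0.068]
tcp_rot: [0.0, 0.732, 0.681, -0.0]
contact_force: [-0.2, 0.6, -0.5]
grip_width: 0.0278
grasp_force: 49.3
```

```bash
python3 - <<'E'
from h import *
cam("side")
plan([(.533,-.232,.068,-4,"drawer")])
E
```

```text
t 55.07 tcp [ 0.5675 -0.0458  0.068 ] y-yaw -4.08 zaxis [ 0.  0. -1.] w 0.0277 gf 49.3 F [-0.4 -0.5 -0.6] q6 [-0.171  0.16   1.721  0.     1.26  -0.1  ]
drawer [-0.6274, -0.0705, -0.0003] [0.0001, -0.0001, -0.0005] rows>=4.5
```

carry_out(
  moves=[
    [[-0.08, -0.01, 0, 0, 0, 0, 0.2], [-0.18, -0.025, 0, 0, 0, 0, 0.2], [-0.29, -0.035, 0, 0, 0, 0, 0.2], [-0.4, -0.05, 0, 0, 0, 0, 0.2], [-0.5, -0.06, 0, 0, 0, 0, 0.2], [-0.59, -0.07, 0, 0, 0, 0, 0.2], [-0.63, -0.071, 0, 0, 0, 0, 0.2], [-0.63, -0.071, 0, 0, 0, 0, 0.2]],
  ],
)

```text
clock: 55.73
eef_pos: [0.5334, -0.2334, 0.068]
tcp_rot: [0.0, 0.732, 0.682, 0.0]
contact_force: [0.5, -0.1, -0.5]
grip_width: 0.0278
grasp_force: 49.3
```

carry_out(
  moves=[
    [[0, 0, 0.03, 0, 0, 0, 0.2], [0, 0, 0.07, 0, 0, 0, 0.2], [0, 0, 0.11, 0, 0, 0, 0.2], [0, 0, 0.14, 0, 0, 0, 0.2], [0, 0, 0.15, 0, 0, 0, 0.2], [0, 0, 0.15, 0, 0, 0, 0.5], [0, 0, 0.15, 0, 0, 0, 0.5], [0, 0, 0.15, 0, 0, 0, 0.5]],
  ],
)

```text
clock: 56.4
eef_pos: [0.533, -0.2315, 0.0224]
tcp_rot: [-0.0, 0.731, 0.682, -0.0]
contact_force: [1.0, 0.7, -0.4]
grip_width: 0.043
grasp_force: 0.0
```

carry_out(
  moves=[
    [[0, 0, -0.03, 0, 0, 0, 0.5], [0, 0, -0.1, 0, 0, 0, 0.5], [0, 0, -0.2, 0, 0, 0, 0.5], [0, 0, -0.32, 0, 0, 0, 0.5], [0, 0, -0.42, 0, 0, 0, 0.6], [0, 0, -0.52, 0, 0, 0, 0.6], [0, -0.1, -0.62, 0, 0, 0, 0.6], [0, -0.1, -0.62, 0, 0, 0, 0.6]],
  ],
)

```text
clock: 57.07
eef_pos: [0.5038, -0.2316, 0.2174]
tcp_rot: [0.005, 0.731, 0.682, 0.001]
contact_force: [-0.2, -0.1, 1.5]
grip_width: 0.0512
grasp_force: 0.0
```

```bash
python3 - <<'E'
from h import *
cam("side"); cam("side"); st(); f=cam("wrist"); save(f,"w9"); blocks(f,.048,(.48,.62),(-.36,-.205))
P=cloud(f).reshape(-1,3); q=P[(P[:,0]>.36)&(P[:,0]<.5)&(P[:,1]<-.1)&(P[:,1]>-.45)]
print("front",rect(zf(q,.060,.072)),"bar",rect(zf(q[q[:,0]<.443],.036,.053)),np.median(zf(q[q[:,0]<.443],.036,.053),0))
E
```

```text
t 57.17 tcp [ 0.5039 -0.2308  0.2121] y-yaw -3.99 zaxis [ 0.004 -0.003 -1.   ] w 0.0515 gf 0.0 F [-0.3  0.2 -0.8] q6 [-0.522  0.     1.619 -0.     1.517 -0.452]
block [0.5335, -0.2313, 0.0297, 0.0142, -5.5327] z 0.0475 309
block [0.5326, -0.2649, 0.029, 0.0146, -2.9639] z 0.0474 294
block [0.5318, -0.2993, 0.0289, 0.0147, -3.8241] z 0.0476 266
block [0.5292, -0.3336, 0.0301, 0.0137, -5.7244] z 0.0474 240
front [0.472, -0.2787, 0.1923, 0.0265, 83.161] bar [0.4343, -0.2718, 0.1003, 0.0231, 86.3489] [ 0.43014163 -0.26721441  0.04784489]
```

View pics/w9.png

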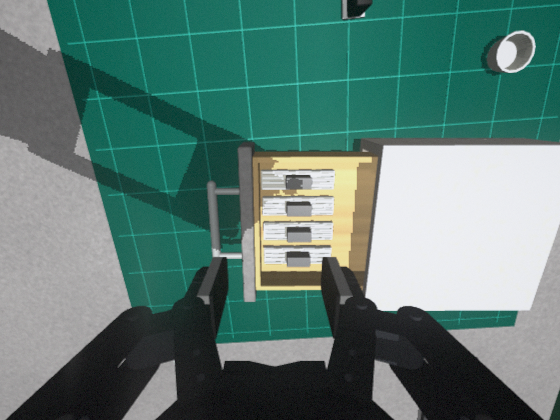

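All four cassettes lie flat in the drawer (298, 182–258). Next I close the gripper, drop it in front of the bar handle at columns 210–215, and push.

```bash
python3 - <<'E'
from h import *
plan([(.375,-.272,.18,-4,"back"),(.375,-.272,.015,-4,"down")])
E
```

```text
t 57.22 tcp [ 0.5035 -0.2302  0.2101] y-yaw -3.98 zaxis [ 0.002 -0.001 -1.   ] w 0.0513 gf 0.0 F [-0.  -0.1 -1.1] q6 [-0.522  0.003  1.621  0.     1.516 -0.452]
back [-0.1685, -0.4177, 0.0996] [0.0006, 0.0003, 0.0001] rows>=3.3
down [0.0, 0.0, 0.55] [0.0, 0.0, 0.0] rows>=4.0
```

carry_out(
  moves=[
    [[-0.168, -0.418, 0.1, 0, 0, 0, 0], [-0.168, -0.418, 0.1, 0, 0, 0, 0], [-0.168, -0.418, 0.1, 0, 0, 0, 0], [-0.168, -0.418, 0.1, 0, 0, 0, 0], [-0.168, -0.418, 0.1, 0, 0, 0, 0], [-0.168, -0.418, 0.1, 0, 0, 0, 0], [-0.168, -0.418, 0.1, 0, 0, 0, 0], [-0.168, -0.418, 0.1, 0, 0, 0, 0]],
  ],
)

```text
clock: 57.88
eef_pos: [0.3757, -0.2714, 0.1791]
tcp_rot: [0.0, 0.731, 0.683, 0.0]
contact_force: [-0.6, -0.6, 0.4]
grip_width: -0.0003
grasp_force: 0.0
```

carry_out(
  moves=[
    [[0, 0, 0.12, 0, 0, 0, 0], [0, 0, 0.24, 0, 0, 0, 0], [0, 0, 0.36, 0, 0, 0, 0], [0, 0, 0.45, 0, 0, 0, 0], [0, 0, 0.53, 0, 0, 0, 0], [0, 0, 0.55, 0, 0, 0, 0], [0, 0, 0.55, 0, 0, 0, 0], [0, 0, 0.55, 0, 0, 0, 0]],
  ],
)

```text
clock: 58.55
eef_pos: [0.3755, -0.2718, 0.0149]
tcp_rot: [0.0, 0.731, 0.683, 0.0]
contact_force: [-0.6, -0.8, 0.3]
grip_width: 0.0001
grasp_force: 0.0
```

carry_out(
  moves=[
    [[0, 0.03, 0, 0, 0, 0, 0], [0, 0.06, 0, 0, 0, 0, 0], [0, 0.09, 0, 0, 0, 0, 0], [0, 0.12, 0, 0, 0, 0, 0], [0, 0.15, 0, 0, 0, 0, 0], [0, 0.18, 0, 0, 0, 0, 0], [0, 0.21, 0, 0, 0, 0, 0], [0, 0.24, 0, 0, 0, 0, 0]],
  ],
)

```text
clock: 59.22
eef_pos: [0.4475, -0.2767, 0.014]
tcp_rot: [0.0, 0.731, 0.682, -0.0]
contact_force: [-1.6, -0.6, 2.4]
grip_width: -0.0001
grasp_force: 1.1
```

```bash
python3 - <<'E'
from h import *
st(); f=cam("wrist"); blocks(f,.048,(.48,.72),(-.37,-.2)); f=cam("side"); save(f,"s10"); st()
E
```

```text
t 59.22 tcp [ 0.4475 -0.2767  0.014 ] y-yaw -3.95 zaxis [ 0. -0. -1.] w -0.0001 gf 1.1 F [-1.6 -0.6  2.4] q6 [-0.651  0.121  1.874 -0.     1.146 -0.582]
block [0.4912, -0.251, 0.1039, 0.0248, 85.8704] z 0.0476 1734
block [0.5699, -0.2336, 0.0304, 0.0142, -3.9759] z 0.0475 1853
block [0.5691, -0.2673, 0.0315, 0.0147, -4.6988] z 0.0474 1687
block [0.568, -0.3017, 0.0313, 0.0156, -3.692] z 0.0473 1382
block [0.5657, -0.3364, 0.0308, 0.0153, -4.6455] z 0.0473 1181
block [0.5982, -0.3671, 0.0374, 0.0035, -3.9325] z 0.0479 511
t 59.32 tcp [ 0.448  -0.2767  0.0141] y-yaw -3.92 zaxis [ 0.001 -0.    -1.   ] w -0.0001 gf 0.0 F [-0.5 -0.2  0.1] q6 [-0.651  0.122  1.873  0.     1.146 -0.583]
```

View pics/s10.png

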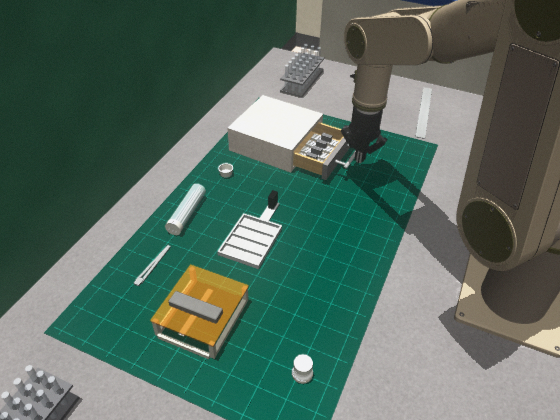

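The drawer slides and the cassettes ride along, so I'll keep pushing.

carry_out(
  moves=[
    [[0, 0.03, 0, 0, 0, 0, 0], [0, 0.06, 0, 0, 0, 0, 0], [0, 0.09, 0, 0, 0, 0, 0], [0, 0.12, 0, 0, 0, 0, 0], [0, 0.15, 0, 0, 0, 0, 0], [0, 0.18, 0, 0, 0, 0, 0], [0, 0.21, 0, 0, 0, 0, 0], [0, 0.24, 0, 0, 0, 0, 0]],
  ],
)

```text
clock: 59.98
eef_pos: [0.5193, -0.2816, 0.0139]
tcp_rot: [-0.0, 0.731, 0.682, -0.0]
contact_force: [-1.1, -0.1, -0.5]
grip_width: 0.0002
grasp_force: 0.6
```

carry_out(
  moves=[
    [[0, 0.01, 0, 0, 0, 0, 0], [0, 0.02, 0, 0, 0, 0, 0], [0, 0.03, 0, 0, 0, 0, 0], [0, 0.04, 0, 0, 0, 0, 0], [0, 0.05, 0, 0, 0, 0, 0], [0, 0.06, 0, 0, 0, 0, 0], [0, 0.06, 0, 0, 0, 0, 0]],
  ],
)

```text
clock: 60.57
eef_pos: [0.5369, -0.283, 0.0142]
tcp_rot: [0.0, 0.731, 0.682, 0.0]
contact_force: [0.4, -0.4, -0.3]
grip_width: 0.0001
grasp_force: 0.0
```

```bash
python3 - <<'E'
from h import *
st(); P=cloud(cam("wrist")).reshape(-1,3); q=P[(P[:,0]>.5)&(P[:,0]<.66)&(P[:,1]<-.22)&(P[:,1]>-.36)]
fr=zf(q,.061,.070); ct=zf(q,.076,.086)
print("front",rect(fr) if len(fr)>9 else 0,"cab top near edge: ",rect(ct) if len(ct)>9 else 0)
for a,b in((-.26,-.25),(-.3,-.29)):
    F=fr[(fr[:,1]>a)&(fr[:,1]<b)];C=ct[(ct[:,1]>a)&(ct[:,1]<b)]
    if len(F) and len(C): print(a,np.percentile(F[:,0],[2,98]).round(4),np.percentile(C[:,0],2).round(4))
E
```

```text
t 60.57 tcp [ 0.5369 -0.283   0.0142] y-yaw -3.96 zaxis [ 0.001 -0.    -1.   ] w 0.0001 gf 0.0 F [ 0.4 -0.4 -0.3] q6 [-0.57   0.32   1.641  0.     1.179 -0.501]
front [0.5691, -0.2644, 0.0948, 0.0882, 86.0948] cab top near edge:  [0.5989, -0.2662, 0.1729, 0.114, -21.4847]
-0.26 [0.5925 0.6134] 0.6127
-0.3 [0.5897 0.6106] 0.5388
```

carry_out(
  moves=[
    [[0, 0.007, 0, 0, 0, 0, 0], [0, 0.014, 0, 0, 0, 0, 0], [0, 0.02, 0, 0, 0, 0, 0], [0, 0.02, 0, 0, 0, 0, 0]],
  ],
)

```text
clock: 60.95
eef_pos: [0.5422, -0.2832, 0.0138]
tcp_rot: [-0.0, 0.731, 0.682, -0.0]
contact_force: [-0.5, 0.1, 0.6]
grip_width: -0.0002
grasp_force: 0.4
```

carry_out(
  moves=[
    [[0, 0.007, 0, 0, 0, 0, 0], [0, 0.014, 0, 0, 0, 0, 0], [0, 0.014, 0, 0, 0, 0, 0]],
  ],
)

```text
clock: 61.2
eef_pos: [0.5427, -0.2832, 0.0135]
tcp_rot: [-0.003, 0.731, 0.682, -0.002]
contact_force: [-20.5, 2.1, 13.7]
grip_width: -0.0004
grasp_force: 11.8
```

The drawer has met its stop (20 N). Now I back off and check.

carry_out(
  moves=[
    [[0, -0.03, 0, 0, 0, 0, 0], [0, -0.1, 0, 0, 0, 0, 0], [0, -0.2, 0, 0, 0, 0, 0], [0, -0.3, 0, 0, 0, 0, 0], [0, -0.3, -0.15, 0, 0, 0, 0], [0, -0.3, -0.3, 0, 0, 0, 0], [0, -0.3, -0.45, 0, 0, 0, 0], [0, -0.3, -0.6, 0, 0, 0, 0]],
  ],
)

```text
clock: 61.87
eef_pos: [0.4562, -0.277, 0.1824]
tcp_rot: [0.0, 0.731, 0.682, 0.0]
contact_force: [0.3, -0.1, -0.3]
grip_width: -0.0002
grasp_force: 0.0
```

carry_out(
  moves=[
    [[0.2, -0.1, -0.3, 0, 0, 0, 0], [0.2, -0.1, -0.3, 0, 0, 0, 0], [0.2, -0.1, -0.3, 0, 0, 0, 0], [0.2, -0.1, -0.3, 0, 0, 0, 0], [0.2, -0.1, -0.3, 0, 0, 0, 0], [0.2, -0.1, -0.3, 0, 0, 0, 0], [0.2, -0.1, -0.3, 0, 0, 0, 0], [0.2, -0.1, -0.3, 0, 0, 0, 0]],
  ],
)

```text
clock: 62.53
eef_pos: [0.4303, -0.2154, 0.2689]
tcp_rot: [-0.001, 0.731, 0.682, -0.0]
contact_force: [0.2, 1.0, 0.4]
grip_width: 0.0
grasp_force: 0.0
```

```bash
python3 - <<'E'
from h import *
cam("side"); cam("side"); st(); f=cam("wrist"); save(f,"w11"); P=cloud(f).reshape(-1,3)
q=P[(P[:,0]>.5)&(P[:,0]<.7)&(P[:,1]<-.2)&(P[:,1]>-.38)]; fr=zf(q,.061,.071); print("front",rect(fr)); 
ct=zf(P[(P[:,0]>.5)&(P[:,0]<.9)&(P[:,1]<-.15)&(P[:,1]>-.45)],.076,.086); print("cab",rect(ct))
for y in(-.25,-.3,-.34):
    F=fr[np.abs(fr[:,1]-y)<.006];C=ct[np.abs(ct[:,1]-y)<.006]; print(np.percentile(F[:,0],[2,98]).round(4),np.percentile(C[:,0],[1]).round(4))
for n in("side","wrist"):
    g=cam(n); print(n,trayfit(g))
E
```

```text
t 62.63 tcp [ 0.4304 -0.2155  0.2693] y-yaw -3.99 zaxis [-0.002  0.001 -1.   ] w -0.0001 gf 0.0 F [-0.3 -0.3  0.4] q6 [-0.571 -0.209  1.711 -0.     1.642 -0.501]
front [0.6035, -0.2903, 0.1805, 0.0179, 86.6994]
cab [0.7131, -0.2967, 0.2063, 0.2008, -3.925]
[0.5982 0.6141] [0.6139]
[0.595  0.6109] [0.6105]
[0.5922 0.6078] [0.6081]
side ([0.5987, 0.079, 0.1753, 0.1085, -88.0964], [0.6002, -0.0389, 0.044], 66)
wrist ([0.5986, -0.0461, 0.032, 0.0117, -66.5978], [0.6036, -0.044, 0.0439], 458)
```

View pics/w11.png

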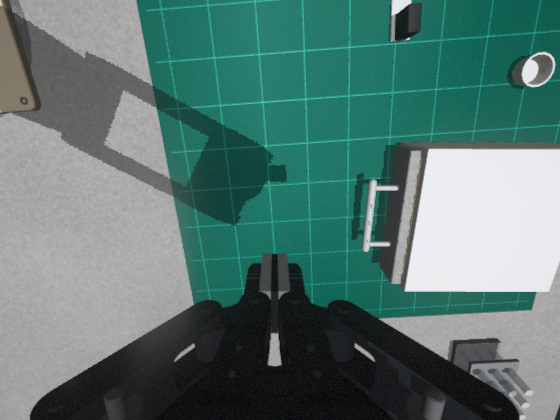

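The drawer front (column 405) sits flush against the cabinet, with the panel's back face at x=0.614 matching the cabinet edge. The tray is well clear of the hood, so I'm handing in.

```bash
python3 -c "
from plant import arm
print(arm.sign_off())"
```

```text
the job is handed in; nothing more can be done
None
```

I handed the job in after 63 s of the 210 s. All four cassettes went through the UV hood on the tray and now lie flat in the shut drawer, with the tray out of the hood. The hand-in returned no verdict.

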